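Pack the power modules in the case and clip its lid shut

ROBOT

A 6-joint arm with a two-finger parallel gripper is mounted at the origin on the work surface. World frame = base frame: x ahead of the robot, y to its left, z up, the work surface at z = 0. Lengths are in m, angles in degrees, forces in N, time in s.
With the tool pointing down it reaches from about 0.35 to 0.975 m from the base axis. Payload 17.4 kg.
Tool frame: the origin (TCP) lies between the finger pads; the fingertips stand ctrl.nose_length ahead of it and the grasp point (between the pads) lies 6 mm ahead of it (ctrl.nose_length is the distance from the TCP to the fingertips, in m); z points along the fingers, y is the direction in which the jaws open and shut (so a half turn about z gives the same grasp; the last joint's range is limited). The gripper opens to 85 mm and grips with 20 to 120 N. Pads are 22 mm wide; open, the fingers measure 114 mm over their backs; the gripper's body (76 mm by 85 mm) begins 54 mm behind the grasp point. The pads swing forward as they close: fully open they stand 13 mm farther back than shut.
Start: joints at [-73.27, 6.646, 82.598, -0, 90.757, -2.166], TCP at [0.219, -0.639, 0.256] pointing down, gripper open.
Joint ranges: [-162.19, 162.19], [-47.58, 125.68], [4.15, 143.07], [-65.23, 245.23], [0.69, 171.88], [-170.13, 170.13]. Speed limits (degrees/s): [108.29, 108.29, 127.2, 180, 180, 180].

INTERFACE

Orientations are given as [roll, pitch, yaw] about the fixed x, y, z axes, in that order (R = Rz(yaw) Ry(pitch) Rx(roll)).
In Python, from rig import ctrl gives the robot as it stands.
- The arm moves only by the tool step_arm, never from a script. Its argument "commands" is a list of rows, each a list of 3 entries, a list of its own where there are three numbers: the opening, from 0 (shut) to 1 (fully open), then the shift along the tool's x, y, z in mm, then the turn, a rotation vector about the tool's x, y, z in rad. In form: [[claw, [tx, ty, tz], [rx, ry, rz]], ...]. A call has 1 to 12 rows; each row shifts and turns the commanded pose from where the row before left it, along the tool's axes as they then stand; what a row does not reach is not made up. A row lasts 1/8 s, in which the tool goes at most 62.5 mm and 10.7 degrees, less where a joint would pass 70% of its speed; a pose out of reach is approached as far as the arm can. A call with a gripper value outside its range is refused whole. The fingers move at their own pace and stop on an object; "squeeze" is the grip in N (left out, the last holds). Time passes only in rows, so rows that do not move let the fingers close. It gives the time, the measured TCP pose, the force and the opening at its end, in the units of the state.
- ctrl.get_obs(): the state, without advancing time (a new reading comes with each control period).
- ctrl.snapshot(name): name is "scene" or "side" or "wrist"; returns a dict with "image" (400x640x3 uint8, blue, green, red), "depth" (400x640 float32, m along the optical axis (not along the pixel's ray), 0 where there is no reading), "mtx" (3x3 intrinsics, pixels), "R" (3x3) and "t" (3): a world point X has camera coordinates R X + t. Camera axes: x right, y down, z forward; pixel columns grow to the right and rows downward; lengths in m; the calibration is good to about 2 mm. A picture is of the moment at which its call begins.
- ctrl.close_job(): hands the job in, once; it reports no verdict.
The state is a dict: "time_s": time; "qpos": joint angles; "dq": joint speeds; "tau": joint torques, N m; "eef_pos": TCP position; "eef_rot": TCP orientation; "ft_force": force on the tool from outside, world axes, zero at the start; "torque": the same for the moment, N m; "width": opening from 0.0 (shut) to 1.0 (fully open).
Only numpy, scipy, OpenCV 4.12 (cv2) and the standard library are available. Lean on these libraries where they do the work, as an engineer would, in place of code of your own. Each camera call takes 0.05 s, during which the arm holds its last target. There are 200 camera calls.

TASK

Pack every power module on the bench into the open grey case, all of them lying flat on its floor in one layer, then close the clear lid. When it is shut, take every sprung clip off the aluminium rail and clip it onto the case's front edge, pushed fully down astride the raised front wall and the lid's lip together so that it clamps both. Leave the meter, the solder reel and the flux bottle where they are.

Things in the scene. Friction and masses are not known exactly. Their poses are not given: they have to be found in the camera images.
- case: grey open case, fixed; outside 143 (x) x 212 (y) mm. Origin: centre of its underside; x points from the front wall to the hinge, away from the robot; z up. Inside x and y -68 to 68 and -102 to 102 mm; floor at z = 4, side and back walls to z = 54, blue front wall to z = 80 mm. Three columns of 68 mm in y take a long module along x, or two small ones in line.
- case_edge (a point): middle of the top of the front edge (case frame x -68, y 0, z 80 mm): the 3 mm front wall (x -71 to -68) and, with the lid shut, the lid's 3 mm lip (x -68 to -65) flush behind it make one 6 mm thick double edge, 200 mm long along the case's y, 23 mm of it above the lid. Case axes.
- clip1_lever (a joint): opening of the red clip (others alike): 0 clamping a 6 mm edge, jaws parallel, about 9 N; squeezing the bars together along x (5 to 8 N) opens the jaws, hard stop at 0.6 (bars 21 mm over all, 3 mm higher over the pivot; jaw tips 20 mm apart). The pivot barrel (radius 6 mm) meets the edge's top when fully on; the clip rides up several mm as the handles spread unless followed down.
- lid (a joint): angle of the clear lid, hinged along the case's back edge (axis along the case's y): 0 shut, grows as it opens, starts at 1.7 to 1.85, limit 1.9. It leans back by itself when open and falls shut softly once pushed forward past about 1.4. 150 g.
- lid_lip (a point): middle of the free edge of the lid's blue lip (the lip stands 24 mm out of the lid, 3 mm thick, 208 mm long in y; the lid is 3 mm thick and reaches 142 mm from its hinge). With the lid open the lip sticks out backwards, away from the robot, near the top.
- lid_hinge (a point): middle of the lid's hinge line: in the case's frame x = 72, y = 0, z = 55.5 mm.
- rail: clip rail fixed to the bench: dark base 70 (x) x 220 (y) x 10 mm and, on its middle, an upright aluminium plate 6 mm thick (x), 200 mm long (y), top edge 65 mm above the origin. Origin: centre of its underside; the clips sit astride the plate's top edge.
- long1_mid (a point): Black long power module lying flat: body 128 (its x) x 62 (its y) x 22 mm high, and on the middle of its top an orange grip block 58 (x) x 16 (y) x 24 mm high; 46 mm high in all. Point: its centre, 23 mm above its underside; z is up. 80 to 400 g. May be absent.
- long2_mid (a point): White long power module lying flat: body 128 (its x) x 62 (its y) x 22 mm high, and on the middle of its top an orange grip block 58 (x) x 16 (y) x 24 mm high; 46 mm high in all. Point: its centre, 23 mm above its underside; z is up. 80 to 400 g. May be absent.
- small1_mid (a point): Black small power module lying flat: body 62 (its x) x 62 (its y) x 22 mm high, and on the middle of its top an orange grip block 36 (x) x 16 (y) x 24 mm high; 46 mm high in all. Point: its centre, 23 mm above its underside; z is up. 80 to 400 g. May be absent.
- small2_mid (a point): White small power module lying flat: body 62 (its x) x 62 (its y) x 22 mm high, and on the middle of its top an orange grip block 36 (x) x 16 (y) x 24 mm high; 46 mm high in all. Point: its centre, 23 mm above its underside; z is up. 80 to 400 g. May be absent.
- clip1: Red sprung clip, 69 mm tall, 30 mm wide in y, 50 g. Origin on its pivot axis (along y); z up to the handles. Jaws reach 24 mm below the pivot. Handles end in two black bars (radius 5 mm, along y) 40 mm above the pivot at x = +-18 mm: 46 mm over their outsides. Starts astride the rail, fully on. The frame follows the -x lever, so it leans up to 0.3 rad while squeezed. May be absent.
- clip2: Yellow sprung clip, 69 mm tall, 30 mm wide in y, 50 g. Origin on its pivot axis (along y); z up to the handles. Jaws reach 24 mm below the pivot. Handles end in two black bars (radius 5 mm, along y) 40 mm above the pivot at x = +-18 mm: 46 mm over their outsides. Starts astride the rail, fully on. The frame follows the -x lever, so it leans up to 0.3 rad while squeezed. May be absent.
- clip3: Green sprung clip, 69 mm tall, 30 mm wide in y, 50 g. Origin on its pivot axis (along y); z up to the handles. Jaws reach 24 mm below the pivot. Handles end in two black bars (radius 5 mm, along y) 40 mm above the pivot at x = +-18 mm: 46 mm over their outsides. Starts astride the rail, fully on. The frame follows the -x lever, so it leans up to 0.3 rad while squeezed. May be absent.
- meter: red multimeter lying on the bench, 150 x 75 x 32 mm; origin under its centre. Leave alone.
- reel: steel-grey solder reel standing on end, diameter 60, height 44 mm; origin under its centre. Leave alone.
- flux: white flux bottle with a red cap, diameter 40, height 80 mm; origin under its centre. Leave alone.
There are look-alikes about, which are no part of the job. Leave any pink look-alike of the part that bears small1_mid alone.

How it is judged (in metres and radians):
On the way, in this order (a step that is already met when the one before it is completed fails the run):
1. every module lies flat on the case's floor (x of long1_mid in the frame of case between -0.066 and 0.068 m and y of long1_mid in the frame of case between -0.1 and 0.1 m and z of long1_mid in the frame of case between 0.02 and 0.032 m and angle between each of long1_mid, long2_mid, small1_mid, small2_mid's own z axis and vertical below 0.1 rad and x of long2_mid in the frame of case between -0.066 and 0.068 m and y of long2_mid in the frame of case between -0.1 and 0.1 m and z of long2_mid in the frame of case between 0.02 and 0.032 m and x of small1_mid in the frame of case between -0.066 and 0.068 m and y of small1_mid in the frame of case between -0.1 and 0.1 m and z of small1_mid in the frame of case between 0.02 and 0.032 m and x of small2_mid in the frame of case between -0.066 and 0.068 m and y of small2_mid in the frame of case between -0.1 and 0.1 m and z of small2_mid in the frame of case between 0.02 and 0.032 m), for 0.2 s.
2. the lid is shut over them (all of step 1 and value of joint lid below 0.05 rad), for 0.2 s.
3. every clip clamps the front wall and the lid's lip together, fully on (value of joint lid below 0.05 rad and x of clip1 in the frame of case between -0.073 and -0.063 m and y of clip1 in the frame of case between -0.1 and 0.1 m and z of clip1 in the frame of case between 0.08 and 0.093 m and angle between each of clip1, clip2, clip3's own z axis and vertical below 0.2 rad and angle between the x axis of each of clip1, clip2, clip3 and the x axis of case, either way round below 0.25 rad and contact force between each of clip1, clip2, clip3 and case above 1 N and linear speed of each of clip1, clip2, clip3 below 0.02 m/s and x of clip2 in the frame of case between -0.073 and -0.063 m and y of clip2 in the frame of case between -0.1 and 0.1 m and z of clip2 in the frame of case between 0.08 and 0.093 m and x of clip3 in the frame of case between -0.073 and -0.063 m and y of clip3 in the frame of case between -0.1 and 0.1 m and z of clip3 in the frame of case between 0.08 and 0.093 m), for 0.2 s.
At the end, for the whole second after the job is handed in: All modules present flat on the case floor (6 mm, 0.1 rad), lid shut (0.05 rad), all clips present upright (0.2 rad), square (0.25 rad), still, astride the double edge within 5 mm of its middle, pivot under 13 mm above its top (6 mm is fully on), clamping over 1 N (all of step 1 and all of step 3); the robot touches nothing.
It fails at once if the meter was disturbed (moved over 30 mm) (distance of meter from where it was at the start of the episode above 0.03 m).
It fails at once if the reel was disturbed (moved over 30 mm) (distance of reel from where it was at the start of the episode above 0.03 m).
It fails at once if the flux was disturbed (moved over 30 mm) (distance of flux from where it was at the start of the episode above 0.03 m).
Of long1, long2, small1, small2 only 3 to 4 are there at a start; the rules pass over those that are not, and their reading is None.
Of clip1, clip2, clip3 only 2 to 3 are there at a start; the rules pass over those that are not, and their reading is None.
At some moment in a run one of long1, long2, small1, small2 may be knocked a few centimetres aside while the robot is not near it.
It also fails if it takes over 210 s, if anything falls off the work surface, if the arm or the gripper's body presses on something with over 40 N, if the wrist force passes 120 N, or if a joint passes its speed limit or range.

## Working session

There is one attempt and no reset: what is moved stays moved. The work goes in short steps, Python scripts to look and compute and a tool call to move; the robot and the scene stay as the last step left them, time stands still between calls to the robot, and variables do not carry over. Pictures are saved under pics/ and viewed, about 12 in all and at most 16, crops included, and the job is handed in when it is done.

Besides the shell and the picture viewer there is one more tool, called after "Call:" by a JSON object that holds its "api" and its "payload", one argument or row to a line. step_arm: Moves the arm, as the interface text tells. Its arguments: {"type":"object","properties":{"commands":{"type":"array","items":{"type":"array"}},"squeeze":{"type":"number"}},"required":["commands"]}

```bash
ls; mkdir -p pics
python3 - <<'E'
from rig import ctrl
import cv2,numpy as np
print(ctrl.get_obs(), ctrl.nose_length)
for n in ["scene","side"]:
    s=ctrl.snapshot(n); cv2.imwrite(f"pics/{n}0.png",s["image"]); np.savez(f"pics/{n}0.npz",**s)
    print(n,s["mtx"],-s["R"].T@s["t"])
E
```

```text
pics
{'time_s': 0.0, 'qpos': array([-7.32709297e+01,  6.67514622e+00,  8.26355104e+01,  6.42626742e-04,
        9.07573026e+01, -2.16508732e+00]), 'dq': array([ 0.06152422,  0.0210974 , -0.01536657, -0.05900881,  0.02017411,
       -0.07779016]), 'tau': array([ 1.14786934e-05, -7.31997085e+01, -6.32476974e+01, -5.82238044e-05,
        6.48724512e-03,  4.94576216e-05]), 'eef_pos': array([ 0.21853457, -0.63847396,  0.25555269]), 'eef_rot': array([-1.79932114e+02, -3.20954722e-03,  1.88941638e+01]), 'ft_force': array([-0.73926558,  0.91118057,  0.44362685]), 'torque': array([0.04507651, 0.01820389, 0.01770771]), 'width': 1.003152488490159} 0.025
scene [[472.42320464   0.         317.4482949 ]
 [  0.         472.42320464 195.29696307]
 [  0.           0.           1.        ]] [1.18095086 0.81054767 0.78873581]
side [[500.04608487   0.         319.02829903]
 [  0.         500.04608487 202.27237918]
 [  0.           0.           1.        ]] [0.32422865 1.03691812 0.89789874]
```

View pics/scene0.png

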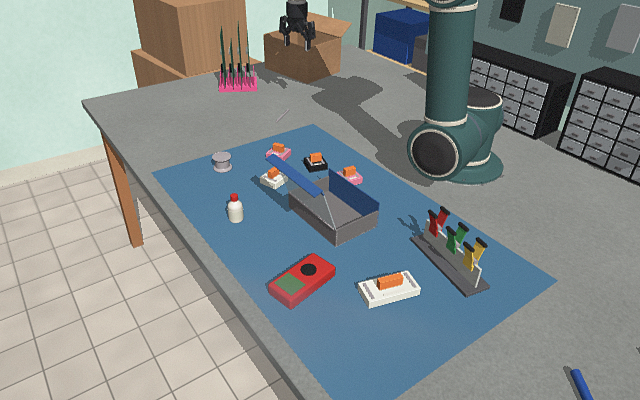

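View pics/side0.png

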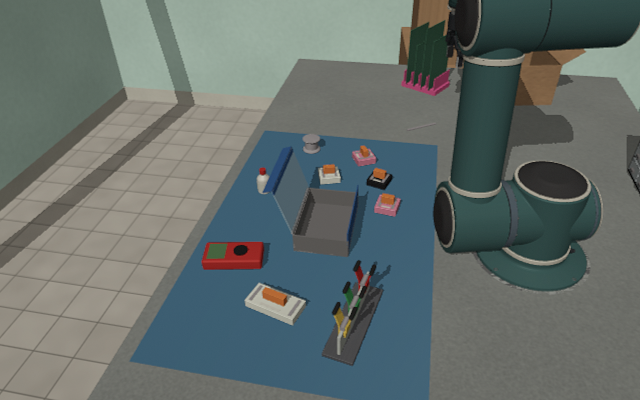

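Scene: white long module (390,288), white small (273,178) and black small (316,161); two pink look-alikes at (278,151) and (348,175), to leave alone; clips red, green and yellow on the rail (435–480, 220–255). There is no black long module. Next I measure everything with depth.

```bash
cat > h.py <<'E'
import numpy as np,cv2
from rig import ctrl
def cloud(s):
    v,u=np.mgrid[:400,:640]; z=s["depth"]; K=s["mtx"]
    c=np.stack([(u-K[0,2])/K[0,0]*z,(v-K[1,2])/K[1,1]*z,z],-1)
    X=(c-s["t"])@s["R"]; X[z==0]=np.nan
    return X
def blobs(s,lo,hi,amin=25,zr=(-.01,.4),xr=(.2,1.05),yr=(-.7,.7)):
    X=cloud(s); h=cv2.cvtColor(np.ascontiguousarray(s["image"]),cv2.COLOR_BGR2HSV)
    m=cv2.inRange(h,np.array(lo),np.array(hi))>0
    with np.errstate(invalid='ignore'):
        for i,(a,b) in enumerate((xr,yr,zr)): m&=(X[...,i]>a)&(X[...,i]<b)
    n,l,st,c=cv2.connectedComponentsWithStats(m.astype(np.uint8))
    return [(c[k].round(),X[l==k]) for k in range(1,n) if st[k,4]>=amin]
def rect(P):
    (c,sz,a)=cv2.minAreaRect((P[:,:2]*1000).astype(np.float32))
    return np.round(c,1),np.round(sz,1),round(a,1)
def top(P,d=.006):
    z=np.nanpercentile(P[:,2],97); return P[P[:,2]>z-d],z
E
python3 - <<'E'
from h import *
for n in ["scene","side"]:
    s=dict(np.load(f"pics/{n}0.npz")); print(n)
    for nm,lo,hi in [("orange",(6,150,120),(16,255,255)),("red",(0,150,60),(4,255,255)),("green",(45,80,40),(85,255,255)),("yellow",(20,120,80),(33,255,255)),("blue",(108,120,40),(125,255,255)),("white",(0,0,190),(180,60,255)),("pink",(160,60,120),(178,200,255))]:
        for c,P in blobs(s,lo,hi):
            t,z=top(P)
            print(nm,c,len(P),"z",P[:,2].min().round(3),z.round(3),"all",rect(P),"top",rect(t))
E
```

```text
scene
orange [278. 147.] 86 z 0.024 0.048 all (array([ 479.2, -358.9]), array([20.1, 37.3]), 23.1) top (array([ 478.2, -359. ]), array([17.9, 35.1]), 23.6)
orange [316. 157.] 90 z 0.021 0.048 all (array([ 417. , -239.3]), array([21.9, 37.7]), 82.3) top (array([ 415.8, -238.7]), array([17.2, 34.2]), 81.3)
orange [273. 172.] 88 z 0.024 0.048 all (array([ 574.3, -236.1]), array([36.5, 20.5]), 15.4) top (array([ 572.6, -235.2]), array([34.2, 19.4]), 21.8)
orange [349. 171.] 100 z 0.024 0.047 all (array([ 376.9, -114. ]), array([21.8, 40. ]), 89.5) top (array([ 377.1, -114. ]), array([34.6, 21.1]), 4.8)
orange [390. 281.] 269 z 0.024 0.048 all (array([597.2, 299.6]), array([18.5, 56.8]), 74.8) top (array([597.2, 299.6]), array([18.4, 56.8]), 75.2)
red [234. 197.] 48 z 0.067 0.081 all (array([ 754. , -134.5]), array([18.4, 17.9]), 88.0) top (array([ 753.9, -134.5]), array([18.4, 17.6]), 88.0)
red [437. 223.] 209 z 0.048 0.105 all (array([400.2, 249. ]), array([33.4, 37.9]), 72.7) top (array([399.5, 250. ]), array([26.4, 40.2]), 82.6)
red [313. 271.] 856 z 0.006 0.034 all (array([738.4, 170
[... 4105 characters left out ...]
all (array([398.9, 337.9]), array([ 9.6, 60.7]), 12.6) top (array([396.4, 350.9]), array([ 2.3, 35.3]), 0.9)
yellow [339. 318.] 104 z 0.001 0.11 all (array([438.2, 346.5]), array([17.1, 87.8]), 11.6) top (array([435.7, 378.3]), array([16.5,  3.1]), 71.6)
yellow [347. 328.] 60 z 0.047 0.099 all (array([416.8, 378.9]), array([13.6, 27.8]), 11.2) top (array([408.9, 389.4]), array([3.8, 4.1]), 67.6)
pink [364. 159.] 172 z -0.002 0.025 all (array([ 483.4, -374.5]), array([ 63.9, 104. ]), 26.8) top (array([ 475.4, -356.3]), array([61.7, 59.6]), 28.8)
pink [386. 208.] 238 z -0.004 0.025 all (array([ 378.5, -122.7]), array([84. , 68.8]), 81.4) top (array([ 375.1, -115.5]), array([69. , 61.4]), 83.1)
```

Run:
```python
from h import *
a=cv2.imread("pics/scene0.png")[130:310,200:520]; b=cv2.imread("pics/side0.png")[130:380,200:460]
cv2.imwrite("pics/crop1.png",np.hstack([cv2.resize(a,(480,270)),cv2.resize(b,(281,270))]))
cv2.imwrite("pics/crop1.png",cv2.resize(a,(800,450),interpolation=cv2.INTER_CUBIC))
```

```text
(no output)
```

View pics/crop1.png

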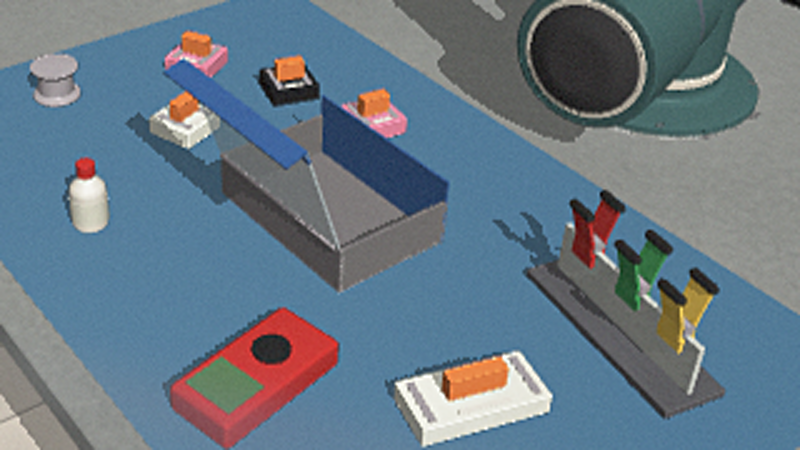

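Identified: small1 black (crop 290,80), small2 white (crop 183,120), long2 white (crop 473,400). The pink ones at crop (197,55) and (375,112) match the look-alike description and stay put. I start with small2, whose yaw of ≈19° already matches the tool.

Call:
{"api": "step_arm", "payload": {
  "commands": [
    [0.6,[38.5,-22,0],[0,0,0]],
    [0.6,[38.5,-22,0],[0,0,0]],
    [0.6,[38.5,-22,0],[0,0,0]],
    [0.6,[38.5,-22,0],[0,0,0]],
    [0.6,[38.5,-22,0],[0,0,0]],
    [0.6,[38.5,-22,0],[0,0,0]],
    [0.6,[38.5,-22,0],[0,0,0]],
    [0.6,[38.5,-22,0],[0,0,0]],
    [0.6,[38.5,-22,0],[0,0,0]],
    [0.6,[38.5,-22,0],[0,0,0]],
    [0.6,[38.5,-22,0],[0,0,0]],
    [0.6,[38.5,-22,0],[0,0,0]]
  ],
  "squeeze": 40
}}

```text
time_s: 1.6
eef_pos: [0.5709, -0.238, 0.256]
eef_rot: [-180.0, 0.0, 18.9]
ft_force: [-0.2, -0.3, 0.6]
width: 0.598
```

```bash
cat >> h.py <<'E'
from scipy.spatial.transform import Rotation as Ro
def goto(p,yaw=None,o=None):
    "shift in tool mm, yaw turn about tool z (rad), to reach world p (m), yaw deg (mod 180)"
    o=o or ctrl.get_obs(); R=Ro.from_euler("xyz",o["eef_rot"],degrees=True).as_matrix()
    d=R.T@(np.array(p)-o["eef_pos"])*1000
    t=0
    if yaw is not None: t=-((yaw-o["eef_rot"][2]+90)%180-90)
    print("t",o["time_s"].__round__(2),"at",o["eef_pos"].round(4),o["eef_rot"].round(2),"w",round(o["width"],3),"F",o["ft_force"].round(1),"| shift",d.round(1),"rz",round(np.radians(t),4))
OR=((5,140,100),(17,255,255))
E
python3 - <<'E'
from h import *
s=ctrl.snapshot("wrist"); cv2.imwrite("pics/w1.png",s["image"])
print(ctrl.get_obs()["eef_pos"],-s["R"].T@s["t"],s["R"])
for c,P in blobs(s,*OR):
    t,z=top(P); print(c,len(P),z.round(4),rect(t),t.mean(0).round(4))
goto((.571,-.2355,.15),19)
E
```

```text
[ 0.5733551  -0.23468379  0.2557625 ] [ 0.64579815 -0.21290664  0.37166614] [[ 0.32414906 -0.94600543 -0.00105636]
 [-0.89977787 -0.30865359  0.30843598]
 [-0.29210816 -0.09902874 -0.95124452]]
[320. 168.] 114 0.045 (array([ 574.1, -239.4]), array([31.2, 10.4]), 21.8) [ 0.5762 -0.2417  0.0439]
[186. 276.] 277 0.046 (array([ 465.8, -144.8]), array([ 16.6, 216.8]), 71.8) [ 0.3929 -0.1228  0.0555]
[281. 279.] 407 0.0449 (array([ 477.1, -236.5]), array([153.9,  24.6]), 4.9) [ 0.4188 -0.2435  0.0458]
t 1.65 at [ 0.5734 -0.2347  0.2558] [-1.7992e+02 -5.0000e-02  1.9010e+01] w 0.602 F [ 1.8  3.5 -1.4] | shift [ -2.6   0.2 105.8] rz 0.0002
```

View pics/w1.png

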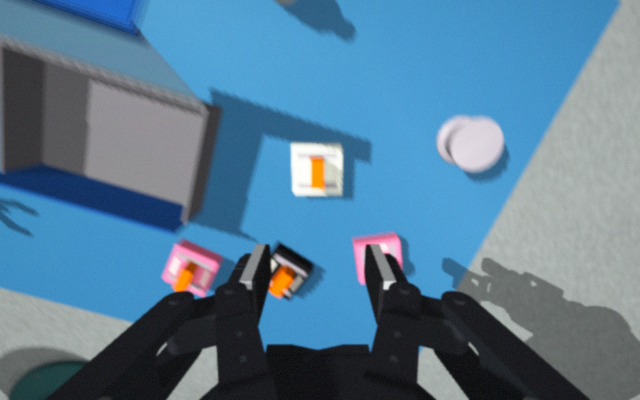

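Wrist view: white small's block at (318,172) is nearly aligned with the tool, black small at (288,270), pinks at (190,265) and (377,255). I check the pose at rest.

Run:
```python
from h import *
for i in range(3):
    s=ctrl.snapshot("wrist"); goto((.572,-.2365,.052),19)
h=cv2.cvtColor(s["image"],cv2.COLOR_BGR2HSV); m=cv2.inRange(h,np.array(OR[0]),np.array(OR[1]))
m[:, :290]=0;m[:,350:]=0;m[200:]=0
c=cv2.findNonZero(m); print(cv2.minAreaRect(c))
```

```text
t 1.7 at [ 0.572  -0.2364  0.2556] [-179.93    0.     19.07] w 0.604 F [-0.6 -0.2 -0.4] | shift [ -0.    0.3 203.6] rz 0.0013
t 1.75 at [ 0.571  -0.2378  0.2557] [-1.7996e+02  4.0000e-02  1.9040e+01] w 0.6 F [-0.3 -0.7  0.8] | shift [  1.5  -0.8 203.7] rz 0.0007
t 1.8 at [ 0.5703 -0.2388  0.2558] [-1.7997e+02  4.0000e-02  1.8980e+01] w 0.601 F [-0.8 -0.7 -0.2] | shift [  2.5  -1.5 203.8] rz -0.0004
((319.0, 176.0), (32.0, 12.0), 90.0)
```

Call:
{"api": "step_arm", "payload": {
  "commands": [
    [0.6,[2,-2,40],[0,0,0]],
    [0.6,[0,0,45],[0,0,0]],
    [0.6,[0,0,45],[0,0,0]],
    [0.6,[0,0,40],[0,0,0]],
    [0.6,[0,0,25],[0,0,0]],
    [0.6,[0,0,11],[0,0,0]],
    [0.0,[0,0,0],[0,0,0]],
    [0.0,[0,0,0],[0,0,0]],
    [0.0,[0,0,0],[0,0,0]],
    [0.0,[0,0,0],[0,0,0]],
    [0.0,[0,0,-15],[0,0,0]],
    [0.0,[0,0,-30],[0,0,0]]
  ]
}}

```text
time_s: 3.3
eef_pos: [0.571, -0.2364, 0.0957]
eef_rot: [-179.9, 0.1, 18.9]
ft_force: [-0.2, -0.4, 0.2]
width: 0.177
```

Run:
```python
from h import *
goto((.532,-.068,.2),1)
for n in ["scene","side"]:
    s=dict(np.load(f"pics/{n}0.npz")); X=cloud(s)
    # front wall top edge, blue & z>76
    h=cv2.cvtColor(s["image"],cv2.COLOR_BGR2HSV)
    m=(X[...,2]>.070)&(X[...,2]<.09)&(abs(X[...,0]-.463)<.025)&(abs(X[...,1])<.12)
    P=X[m]; f=np.polyfit(P[:,1],P[:,0],1); print(n,len(P),"front edge x",np.polyval(f,0),"yaw",-np.degrees(f[0]),"y",P[:,1].min(),P[:,1].max(),P[:,2].max())
    m=(X[...,2]>.046)&(X[...,2]<.06)&(X[...,0]>.45)&(X[...,0]<.63)&(abs(X[...,1])<.13)
    print(rect(X[m]))
    m=(X[...,2]>-.002)&(X[...,2]<.01)&(X[...,0]>.45)&(X[...,0]<.63)&(abs(X[...,1])<.1)
    print("floor z",np.median(X[m][:,2]))
    m=(X[...,2]>.055)&(X[...,2]<.075)&(X[...,0]>.3)&(X[...,0]<.5)&(abs(X[...,1]-.32)<.13)&(h[...,1]<60)&(h[...,2]>90)
    print("rail",m.sum(),rect(X[m]))
    m=(X[...,2]>.005)&(X[...,2]<.016)&(X[...,0]>.3)&(X[...,0]<.5)&(abs(X[...,1]-.32)<.15)
    print("base",m.sum(),rect(X[m]))
```

```text
t 3.3 at [ 0.571  -0.2364  0.0957] [-1.7992e+02  7.0000e-02  1.8900e+01] w 0.177 F [-0.2 -0.4  0.2] | shift [  17.6 -172.1 -104.1] rz 0.3124
scene 196 front edge x 0.4621926225721604 yaw 1.0704918655050286 y -0.10548169279100197 0.10642612282203821 0.08298507942078978
(array([534.4,   0.8]), array([152.4, 216.8]), 1.0)
floor z 0.0028842104882900953
rail 211 (array([410.2, 309.9]), array([201.7,  12.6]), 79.7)
base 1176 (array([426.4, 329.9]), array([ 85.3, 265.2]), 2.4)
side 91 front edge x 0.4591672406473515 yaw 1.0091359671238294 y -0.10636196393699311 0.10907287052015575 0.0833990306960201
(array([ 5.296e+02, -2.000e-01]), array([224. , 148.4]), 89.9)
floor z 0.0038816092052069845
rail 134 (array([410.2, 311.1]), array([200.3,  11.9]), 79.2)
base 1750 (array([392.5, 319.3]), array([166. , 294.1]), 0.3)
```

Call:
{"api": "step_arm", "payload": {
  "commands": [
    [0,[0,0,-25],[0,0,0.104]],
    [0,[0,0,-25],[0,0,0.104]],
    [0,[0,0,-5],[0,0,0.104]],
    [0,[-6,-25,0],[0,0,0]],
    [0,[-8,-35,0],[0,0,0]],
    [0,[-8,-40,0],[0,0,0]],
    [0,[-8,-35,0],[0,0,0]],
    [0,[-5,-20,0],[0,0,0]],
    [0,[-2,-10,0],[0,0,0]],
    [0,[0,-5,0],[0,0,0]],
    [0,[0,0,0],[0,0,0]],
    [0,[0,0,0],[0,0,0]]
  ]
}}

```text
time_s: 4.8
eef_pos: [0.5316, -0.068, 0.1502]
eef_rot: [180.0, 0.0, 1.0]
ft_force: [-0.7, -0.3, -0.2]
width: 0.179
```

Run:
```python
from h import *
s=ctrl.snapshot("scene");cv2.imwrite("pics/s2.png",cv2.resize(s["image"][90:340,180:520],(800,588)))
s2=ctrl.snapshot("side")
for q in (s,s2):
  X=cloud(q)
  for c,P in blobs(q,*OR,xr=(.46,.6),yr=(-.15,.1)):
    t,z=top(P); print(c,len(P),z.round(4),rect(t))
goto((.5312,-.0673,.056),1)
```

```text
[314. 165.] 48 0.1454 (array([543.2, -68.5]), array([26.2, 10.7]), 54.4)
[336. 175.] 29 0.1457 (array([517.4, -67.9]), array([ 5.4, 21.7]), 10.1)
t 4.9 at [ 0.5315 -0.0679  0.1502] [1.8e+02 1.0e-02 9.9e-01] w 0.178 F [-0.8 -1.1 -1.4] | shift [-0.3 -0.6 94.2] rz -0.0003
```

View pics/s2.png

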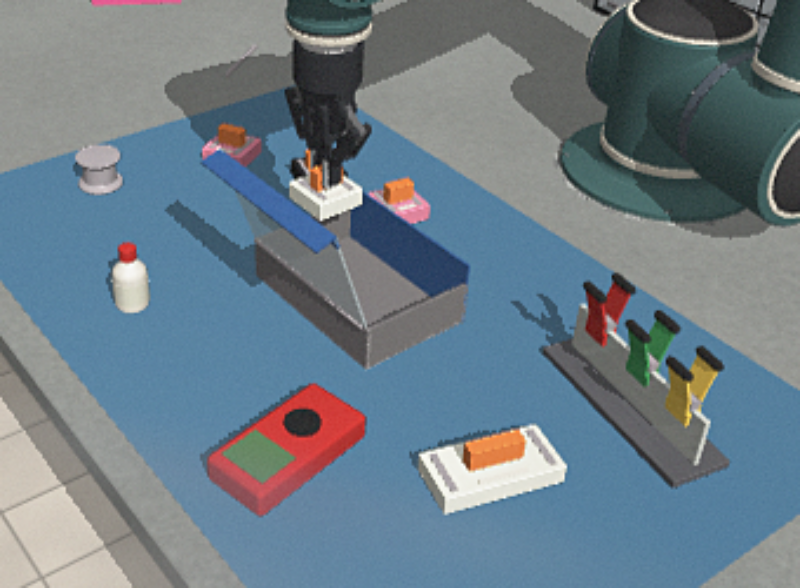

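The small white module is held level over the case at (325,190) in the crop. Now I lower and release it.

Call:
{"api": "step_arm", "payload": {
  "commands": [
    [0,[0,0,25],[0,0,0]],
    [0,[0,0,30],[0,0,0]],
    [0,[0,0,20],[0,0,0]],
    [0,[0,0,12],[0,0,0]],
    [0,[0,0,7],[0,0,0]],
    [0,[0,0,1],[0,0,0]],
    [0.32,[0,0,0],[0,0,0]],
    [0.32,[0,0,0],[0,0,0]],
    [0.32,[0,0,-10],[0,0,0]],
    [0.32,[0,0,-25],[0,0,0]],
    [0.32,[0,0,-40],[0,0,0]],
    [0.5,[0,0,-30],[0,0,0]]
  ]
}}

```text
time_s: 6.4
eef_pos: [0.5316, -0.0674, 0.1629]
eef_rot: [180.0, -0.1, 1.0]
ft_force: [-1.0, 0.7, -1.2]
width: 0.497
```

Run:
```python
from h import *
for n in ("scene","side"):
  q=ctrl.snapshot(n); print(n)
  for c,P in blobs(q,*OR,yr=(-.45,.45)):
    t,z=top(P); print(c,len(P),z.round(4),rect(t))
goto((.415,-.24,.2),-5)
```

```text
scene
[278. 147.] 88 0.0478 (array([ 477.9, -358.2]), array([19. , 37.6]), 29.0)
[317. 158.] 48 0.1214 (array([541.4, -45.1]), array([0.5, 0. ]), -119.9)
[349. 171.] 105 0.0469 (array([ 377.3, -113.9]), array([20.1, 34.7]), 65.0)
[389. 281.] 295 0.0477 (array([596.9, 299.9]), array([18.8, 58.5]), 73.5)
side
[365. 151.] 50 0.0497 (array([ 477.6, -358.2]), array([14.4, 37. ]), 34.2)
[379. 173.] 101 0.0491 (array([ 412.6, -235.2]), array([21.1, 33.7]), 81.4)
[387. 199.] 112 0.0491 (array([ 375.6, -115. ]), array([20.8, 34.6]), 86.0)
[331. 202.] 113 0.0522 (array([528.5, -67. ]), array([34.2, 20.2]), 7.6)
[274. 296.] 247 0.0486 (array([595.1, 299.8]), array([17.2, 56.5]), 73.0)
t 6.5 at [ 0.5327 -0.0676  0.1649] [179.94  -0.33   1.03] w 0.499 F [-0.  -0.9  0.2] | shift [-120.6  170.3  -35.6] rz 0.1052
```

Call:
{"api": "step_arm", "payload": {
  "commands": [
    [0.6,[0,0,-30],[0,0,0.035]],
    [0.6,[-15,20,-20],[0,0,0.035]],
    [0.6,[-20,30,0],[0,0,0.035]],
    [0.6,[-25,35,0],[0,0,0]],
    [0.6,[-25,35,0],[0,0,0]],
    [0.6,[-20,25,0],[0,0,0]],
    [0.6,[-10,15,0],[0,0,0]],
    [0.6,[-2,8,0],[0,0,0]],
    [0.6,[0,0,0],[0,0,0]],
    [0.6,[0,0,0],[0,0,0]]
  ]
}}

```text
time_s: 7.75
eef_pos: [0.403, -0.226, 0.2102]
eef_rot: [-180.0, 0.0, -5.0]
ft_force: [0.5, -0.6, -0.5]
width: 0.596
```

Run:
```python
from h import *
s=ctrl.snapshot("wrist"); cv2.imwrite("pics/w2.png",s["image"])
h=cv2.cvtColor(s["image"],cv2.COLOR_BGR2HSV); m=cv2.inRange(h,*map(np.array,OR))
K=s["mtx"]
for c in cv2.findContours(m,cv2.RETR_EXTERNAL,cv2.CHAIN_APPROX_NONE)[0]:
    if cv2.contourArea(c)<60: continue
    p=c[:,0].astype(float); d=np.c_[(p-K[:2,2])/[K[0,0],K[1,1]],np.ones(len(p))]@s["R"]; o=-s["R"].T@s["t"]
    W=o+d*((.046-o[2])/d[:,2])[:,None]; print(p.mean(0),cv2.contourArea(c),rect(W))
for c,P in blobs(s,*OR):
    t,z=top(P); print(c,len(P),z.round(4),rect(t))
goto((.414,-.237,.05),-5)
```

```text
[219.93877551 216.6122449 ] 667.0 (array([ 380.7, -121.9]), array([21.6, 42.2]), 79.7)
[332.18811881 175.20792079] 640.5 (array([ 415.3, -242.2]), array([18.8, 39.1]), 73.1)
[452.90178571  98.49107143] 919.0 (array([ 477.7, -357.6]), array([19.7, 41.9]), 28.3)
[138.82481752  70.28467153] 579.5 (array([526.6, -78.4]), array([24.5, 37.1]), 69.4)
[141.  68.] 646 0.0489 (array([528.4, -74.5]), array([13.2, 36.9]), 71.5)
[447.  99.] 388 0.0447 (array([ 477.5, -362.2]), array([16.5, 36.1]), 28.6)
[332. 173.] 261 0.0449 (array([ 413.8, -243.1]), array([16.1, 36. ]), 73.2)
[223. 214.] 387 0.0447 (array([ 377.3, -118.3]), array([16. , 36.5]), 82.5)
t 7.8 at [ 0.4029 -0.226   0.2102] [-1.7999e+02  1.0000e-02 -4.9600e+00] w 0.596 F [-0.4 -0.6  0.6] | shift [ 12.   10.  160.2] rz 0.0008
```

View pics/w2.png

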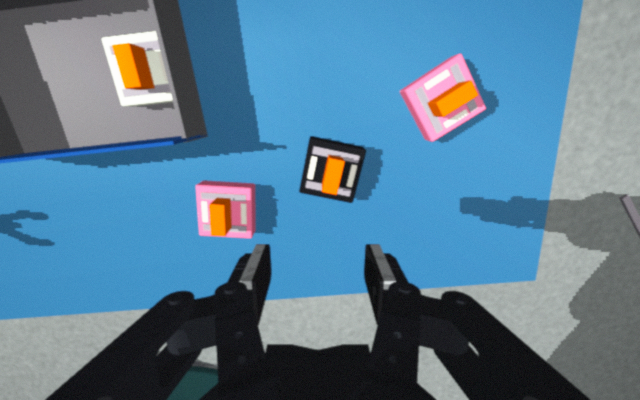

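Black small1's block is at (332,172), yaw ≈ −16.5°, and the pinks are at (223,214) and (447,99). I grasp the black one.

Call:
{"api": "step_arm", "payload": {
  "commands": [
    [0.6,[0,0,20],[0,0,0.1]],
    [0.6,[0,0,20],[0,0,0.1]],
    [0.6,[7,5,30],[0,0,0]],
    [0.6,[7.5,5,35],[0,0,0]],
    [0.6,[0,0,30],[0,0,0]],
    [0.6,[0,0,18],[0,0,0]],
    [0.6,[0,0,7],[0,0,0]],
    [0.0,[0,0,0],[0,0,0]],
    [0.0,[0,0,0],[0,0,0]],
    [0.0,[0,0,0],[0,0,0]],
    [0.0,[0,0,0],[0,0,0]],
    [0.0,[0,0,-20],[0,0,0]]
  ]
}}

```text
time_s: 9.3
eef_pos: [0.4132, -0.2398, 0.0699]
eef_rot: [-180.0, 0.1, -16.5]
ft_force: [0.1, 0.5, -1.4]
width: 0.177
```

Call:
{"api": "step_arm", "payload": {
  "commands": [
    [0.0,[0,0,-30],[0,0,-0.1]],
    [0.0,[0,0,-30],[0,0,-0.1]],
    [0.0,[0,0,-20],[0,0,-0.1]],
    [0.0,[0,0,0],[0,0,0]]
  ]
}}

```text
time_s: 9.8
eef_pos: [0.4141, -0.2405, 0.1519]
eef_rot: [179.9, -0.1, 0.7]
ft_force: [-0.5, 0.4, -1.6]
width: 0.18
```

Run:
```python
from h import *
goto((.530,.0007,.15),1)
```

```text
t 9.8 at [ 0.4141 -0.2405  0.1519] [ 1.7991e+02 -1.4000e-01  7.0000e-01] w 0.18 F [-0.5  0.4 -1.6] | shift [ 118.8 -239.8    1.8] rz -0.0052
```

Call:
{"api": "step_arm", "payload": {
  "commands": [
    [0.0,[8,-17,-15],[0,0,0]],
    [0.0,[15,-30,0],[0,0,0]],
    [0.0,[20,-40,0],[0,0,0]],
    [0.0,[20,-40,0],[0,0,0]],
    [0.0,[20,-40,0],[0,0,0]],
    [0.0,[17,-35,0],[0,0,0]],
    [0.0,[11,-20,0],[0,0,0]],
    [0.0,[5,-12,5],[0,0,0]],
    [0.0,[2,-6,10],[0,0,0]],
    [0.0,[0,0,0],[0,0,0]],
    [0.0,[0,0,0],[0,0,0]]
  ]
}}

```text
time_s: 11.18
eef_pos: [0.5284, 0.0007, 0.1502]
eef_rot: [180.0, 0.0, 0.7]
ft_force: [0.4, -0.0, -2.0]
width: 0.177
```

Run:
```python
from h import *
goto((.530,.0007,.055),1)
s=ctrl.snapshot("side");cv2.imwrite("pics/sd3.png",cv2.resize(s["image"][120:370,180:480],(720,600)))
for c,P in blobs(s,*OR,yr=(-.45,.45)):
    t,z=top(P); print(c,len(P),z.round(4),rect(t))
```

```text
t 11.18 at [0.5284 0.0007 0.1502] [1.7999e+02 1.0000e-02 6.8000e-01] w 0.177 F [ 0.4 -0.  -2. ] | shift [ 1.6  0.1 95.2] rz -0.0056
[364. 151.] 58 0.0497 (array([ 475.8, -357.6]), array([14.9, 39.6]), 27.0)
[333. 189.] 27 0.1458 (array([512.8,   2.5]), array([ 5.2, 18.2]), 10.2)
[387. 199.] 110 0.0481 (array([ 375.6, -114. ]), array([20.2, 33.5]), 63.6)
[274. 296.] 247 0.0486 (array([594.6, 300.5]), array([17.5, 56.9]), 76.0)
```

View pics/sd3.png

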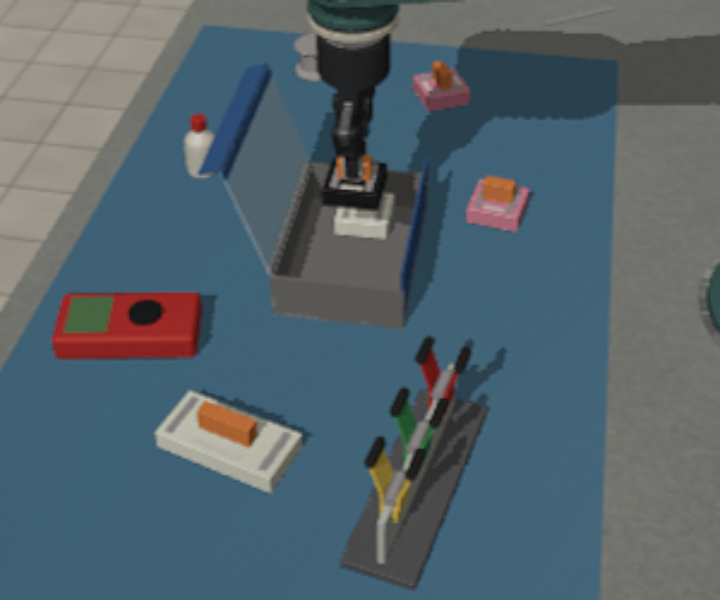

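The black small hangs level at crop (355,185), and the white small lies in the case beneath and behind it at (363,215). I lower it.

Call:
{"api": "step_arm", "payload": {
  "commands": [
    [0,[1,-1,25],[0,0,0]],
    [0,[0,0,30],[0,0,0]],
    [0,[0,0,20],[0,0,0]],
    [0,[0,0,12],[0,0,0]],
    [0,[0,0,7],[0,0,0]],
    [0,[0,0,1],[0,0,0]],
    [0.35,[0,0,0],[0,0,0]],
    [0.35,[0,0,0],[0,0,0]],
    [0.35,[0,0,-10],[0,0,0]],
    [0.35,[0,0,-25],[0,0,0]],
    [0.35,[0,0,-40],[0,0,0]],
    [0.6,[0,0,-40],[0,0,0]]
  ]
}}

```text
time_s: 12.72
eef_pos: [0.5294, 0.0024, 0.1724]
eef_rot: [180.0, -0.0, 0.7]
ft_force: [-0.1, -0.6, 0.2]
width: 0.554
```

Call:
{"api": "step_arm", "payload": {
  "commands": [
    [0.6,[0,-15,-30],[0,0,0.045]],
    [0.6,[8,-35,0],[0,0,0.045]],
    [0.6,[8,-50,0],[0,0,0.045]],
    [0.6,[10,-50,0],[0,0,0.045]],
    [0.6,[10,-50,0],[0,0,0.045]],
    [0.6,[10,-35,0],[0,0,0.045]],
    [0.6,[0,-20,0],[0,0,0]],
    [0.6,[0,-10,0],[0,0,0]],
    [0.6,[0,0,0],[0,0,0]],
    [0.6,[0,0,0],[0,0,0]]
  ]
}}

```text
time_s: 13.98
eef_pos: [0.6091, 0.2576, 0.2006]
eef_rot: [-180.0, -0.0, -14.8]
ft_force: [0.1, 0.0, 0.5]
width: 0.603
```

Run:
```python
from h import *
for n in ("scene","side","wrist"):
  q=ctrl.snapshot(n); print(n)
  for c,P in blobs(q,*OR,yr=(-.2,.45)):
    t,z=top(P); print(c,len(P),z.round(4),rect(t))
goto((.595,.300,.052),-15)
```

```text
scene
[349. 171.] 105 0.0461 (array([ 378.6, -114.5]), array([16.8, 36.6]), 82.6)
[334. 205.] 111 0.0517 (array([530.3,   4.7]), array([16.9, 37.3]), 87.6)
[389. 281.] 294 0.0477 (array([598., 299.]), array([18.3, 57.3]), 74.1)
side
[387. 199.] 115 0.0492 (array([ 375.5, -115.6]), array([19.6, 33.7]), 78.1)
[332. 202.] 112 0.0524 (array([529. , -66.3]), array([20.6, 34.4]), 88.6)
[327. 218.] 130 0.0523 (array([528.8,   4.3]), array([33.6, 19.8]), 6.1)
[274. 296.] 248 0.0483 (array([595.2, 299.7]), array([17.8, 57.4]), 75.3)
wrist
[635. 182.] 290 0.034 (array([531.3, -60.1]), array([ 5.2, 35.9]), 86.5)
[286. 204.] 356 0.0451 (array([596.2, 293.4]), array([14. , 57.1]), 81.3)
[579. 200.] 1285 0.0487 (array([530.4,   2.8]), array([36.5, 18.1]), 2.5)
t 14.12 at [0.6092 0.2578 0.2006] [-1.7999e+02 -2.0000e-02 -1.4770e+01] w 0.601 F [ 0.1 -0.  -0.6] | shift [-24.6 -37.2 148.6] rz 0.004
```

Call:
{"api": "step_arm", "payload": {
  "commands": [
    [0.6,[-12,-19,25],[0,0,0]],
    [0.6,[-12,-18,35],[0,0,0]],
    [0.6,[0,0,40],[0,0,0]],
    [0.6,[0,0,30],[0,0,0]],
    [0.6,[0,0,15],[0,0,0]],
    [0.6,[0,0,5],[0,0,0]],
    [0.0,[0,0,0],[0,0,0]],
    [0.0,[0,0,0],[0,0,0]],
    [0.0,[0,0,0],[0,0,0]],
    [0.0,[0,0,0],[0,0,0]],
    [0.0,[0,0,-20],[0,0,0]],
    [0.0,[0,0,-30],[0,0,-0.09]]
  ],
  "squeeze": 60
}}

```text
time_s: 15.62
eef_pos: [0.5951, 0.3002, 0.1012]
eef_rot: [180.0, 0.1, -9.5]
ft_force: [-0.1, 0.5, -2.1]
width: 0.172
```

Call:
{"api": "step_arm", "payload": {
  "commands": [
    [0.0,[0,0,-30],[0,0,-0.1]],
    [0.0,[0,0,-30],[0,0,-0.087]],
    [0.0,[-3,15,-10],[0,0,0]],
    [0.0,[-6,25,0],[0,0,0]],
    [0.0,[-12,40,0],[0,0,0]],
    [0.0,[-15,45,0],[0,0,0]],
    [0.0,[-15,45,0],[0,0,0]],
    [0.0,[-10,30,0],[0,0,0]],
    [0.0,[-8,18,0],[0,0,0]],
    [0.0,[-2,8,0],[0,0,0]],
    [0.0,[0,0,0],[0,0,0]],
    [0.0,[0,0,0],[0,0,0]]
  ]
}}

```text
time_s: 17.12
eef_pos: [0.5292, 0.0736, 0.1702]
eef_rot: [-180.0, 0.0, 1.2]
ft_force: [0.4, 0.3, -3.4]
width: 0.176
```

Run:
```python
from h import *
goto((.5288,.0692,.055),1)
for n in ("scene","side"):
  q=ctrl.snapshot(n); print(n)
  for c,P in blobs(q,(0,0,170),(180,60,255),xr=(.4,.7),yr=(-.05,.2),zr=(.1,.25)):
    t,z=top(P,.01); print(c,len(P),z.round(4),rect(t))
  for c,P in blobs(q,*OR,yr=(-.2,.45),xr=(.42,.7)):
    t,z=top(P); print(c,len(P),z.round(4),rect(t))
```

```text
t 17.12 at [0.5292 0.0736 0.1702] [-1.7999e+02  1.0000e-02  1.1700e+00] w 0.176 F [ 0.4  0.3 -3.4] | shift [ -0.4   4.5 115.2] rz 0.0029
scene
[353. 192.] 707 0.1424 (array([528.7,  75.5]), array([130.6,  65.2]), 0.5)
[347. 184.] 111 0.1653 (array([543. ,  75.2]), array([19.4, 32.5]), 89.8)
[332. 207.] 70 0.0508 (array([538.9,   4.6]), array([16.3, 15.7]), 76.7)
side
[318. 209.] 584 0.1426 (array([529.3,  75.2]), array([124.7,  66.7]), 2.4)
[312. 199.] 59 0.1662 (array([550.4,  77.5]), array([12.4, 16.8]), 12.0)
[329. 200.] 73 0.1667 (array([509.6,  75.3]), array([14.8, 22.9]), 10.4)
[327. 221.] 45 0.0412 (array([529.1,  10.9]), array([ 8.6, 29.5]), 81.2)
```

Call:
{"api": "step_arm", "payload": {
  "commands": [
    [0,[0,3,30],[0,0,0]],
    [0,[0,3,30],[0,0,0]],
    [0,[0,0,25],[0,0,0]],
    [0,[0,0,16],[0,0,0]],
    [0,[0,0,8],[0,0,0]],
    [0,[0,0,5],[0,0,0]],
    [0,[0,0,1],[0,0,0]],
    [0,[0,0,0],[0,0,0]]
  ]
}}

```text
time_s: 18.23
eef_pos: [0.5294, 0.067, 0.0559]
eef_rot: [-180.0, -0.1, 1.1]
ft_force: [0.4, 0.5, -2.6]
width: 0.167
```

Call:
{"api": "step_arm", "payload": {
  "commands": [
    [0,[0,0,1],[0,0,0]],
    [0.3,[0,0,0],[0,0,0]],
    [0.3,[0,0,0],[0,0,0]],
    [0.3,[0,0,-10],[0,0,0]],
    [0.3,[0,0,-25],[0,0,0]],
    [0.3,[0,0,-40],[0,0,0]],
    [0.3,[0,0,-40],[0,0,0]],
    [0.0,[-30,0,-40],[0,0,0]],
    [0.0,[-50,10,-30],[0,0,0]],
    [0,[-50,10,-30],[0,0,0]]
  ]
}}

```text
time_s: 19.48
eef_pos: [0.3979, 0.0442, 0.2709]
eef_rot: [180.0, -0.0, 1.2]
ft_force: [-1.2, -0.1, 1.0]
width: -0.0
```

Run:
```python
from h import *
for n in ("scene","side"):
  q=ctrl.snapshot(n); print(n)
  if n=="side": cv2.imwrite("pics/sd4.png",cv2.resize(q["image"][120:370,180:480],(720,600)))
  for c,P in blobs(q,*OR,yr=(-.2,.45),xr=(.42,.7)):
    t,z=top(P); print(c,len(P),z.round(4),rect(t))
  for c,P in blobs(q,(108,120,40),(125,255,255),zr=(.1,.3)):
    print("lip",c,len(P),P.min(0),P.max(0))
goto((.5,.0,.2),1)
```

```text
scene
[334. 205.] 117 0.0517 (array([530.3,   4.5]), array([35.5, 17.3]), 0.9)
[347. 217.] 212 0.0514 (array([531. ,  68.4]), array([57.9, 21.1]), 1.3)
lip [295. 176.] 483 [ 0.64422524 -0.09937893  0.17892532] [0.6736256  0.10860344 0.19194267]
side
[331. 202.] 113 0.0523 (array([528.5, -67. ]), array([34.1, 19.2]), 7.3)
[327. 218.] 133 0.0524 (array([528.3,   3.6]), array([21.2, 34. ]), 87.1)
[322. 232.] 211 0.0523 (array([527.9,  68.1]), array([20.8, 57.4]), 88.8)
t 19.57 at [0.3972 0.0439 0.2745] [-180.     -0.47    1.12] w -0.002 F [ 0.1 -0.1  0.5] | shift [101.3  45.9  75.4] rz 0.002
```

View pics/sd4.png

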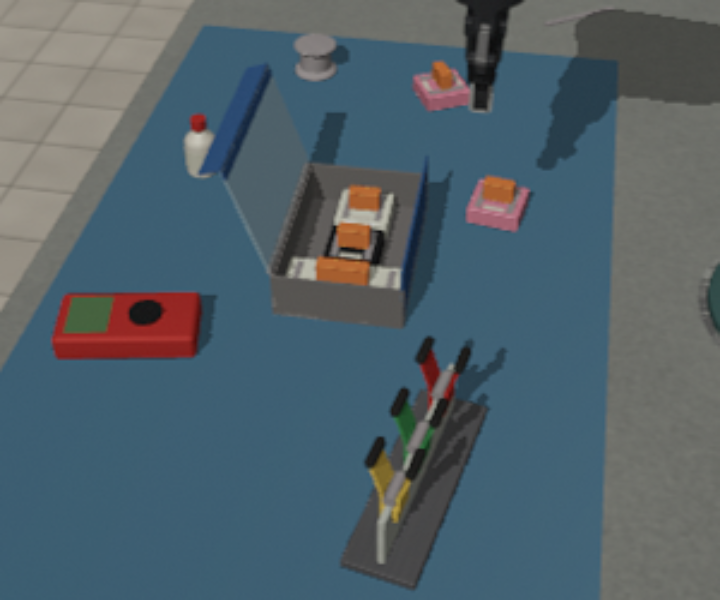

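All three modules lie flat in the case, with blocks at crop (364,198), (352,236) and (343,271). The lid is open, leaning back. I reach over it with closed fingers and pull the lip forward from behind.

Call:
{"api": "step_arm", "payload": {
  "commands": [
    [0,[15,5,-15],[0,0,0]],
    [0,[35,5,-20],[0,0,0]],
    [0,[45,8,0],[0,0,0]],
    [0,[45,8,0],[0,0,0]],
    [0,[45,8,0],[0,0,0]],
    [0,[45,8,0],[0,0,0]],
    [0,[45,8,0],[0,0,0]],
    [0,[35,0,0],[0,0,0]],
    [0,[20,0,10],[0,0,0]],
    [0,[5,0,30],[0,0,0]],
    [0,[0,0,40],[0,0,0]],
    [0,[0,0,30],[0,0,0]]
  ]
}}

```text
time_s: 21.08
eef_pos: [0.7355, 0.0012, 0.1919]
eef_rot: [-180.0, 0.1, 1.1]
ft_force: [0.9, -0.6, -0.3]
width: -0.002
```

Call:
{"api": "step_arm", "payload": {
  "commands": [
    [0,[0,0,5],[0,0,0]],
    [0,[-10,0,0],[0,0,0]],
    [0,[-12,0,0],[0,0,0]],
    [0,[-12,0,0],[0,0,0]],
    [0,[-12,0,0],[0,0,0]],
    [0,[-12,0,0],[0,0,0]],
    [0,[-12,0,0],[0,0,0]],
    [0,[-12,0,0],[0,0,0]]
  ]
}}

```text
time_s: 22.08
eef_pos: [0.6527, -0.0006, 0.1894]
eef_rot: [-180.0, -0.0, 1.1]
ft_force: [0.1, -0.2, 1.0]
width: 0.001
```

Run:
```python
from h import *
goto((.58,.0,.19),1)
q=ctrl.snapshot("side")
for c,P in blobs(q,(105,120,40),(125,255,255),zr=(.1,.3)): print("lip",c,len(P),P.min(0),P.max(0))
q=ctrl.snapshot("scene")
for c,P in blobs(q,(105,120,40),(125,255,255),zr=(.1,.3)): print("lip",c,len(P),P.min(0),P.max(0))
```

```text
t 22.07 at [ 6.527e-01 -6.000e-04  1.894e-01] [-1.80e+02 -1.00e-02  1.14e+00] w 0.001 F [ 0.1 -0.2  1. ] | shift [-72.6  -2.   -0.6] rz 0.0024
lip [289. 168.] 529 [ 0.61051531 -0.10537718  0.16506062] [0.65269977 0.1072767  0.20049489]
lip [317. 176.] 292 [0.6105473  0.00606694 0.18332568] [0.64839251 0.10755854 0.21729446]
```

Call:
{"api": "step_arm", "payload": {
  "commands": [
    [0,[-12,0,0],[0,0,0]],
    [0,[-12,0,0],[0,0,0]],
    [0,[-12,0,0],[0,0,0]],
    [0,[-12,0,0],[0,0,0]],
    [0,[-12,0,0],[0,0,0]],
    [0,[-12,0,0],[0,0,0]],
    [0,[-12,0,0],[0,0,0]],
    [0,[0,0,0],[0,0,0]],
    [0,[0,0,0],[0,0,0]],
    [0,[0,0,-20],[0,0,0]],
    [0,[0,0,-30],[0,0,0]],
    [0,[0,0,-30],[0,0,0]]
  ]
}}

```text
time_s: 23.68
eef_pos: [0.5697, -0.0022, 0.2716]
eef_rot: [180.0, -0.0, 1.1]
ft_force: [-0.1, 0.6, -0.1]
width: -0.003
```

Run:
```python
from h import *
for n in ("scene","side"):
  q=ctrl.snapshot(n); print(n)
  for c,P in blobs(q,(105,120,40),(125,255,255),zr=(.03,.3),xr=(.4,.8)): print("blue",c,len(P),P.min(0).round(4),P.max(0).round(4), rect(top(P,.012)[0]))
  if n=="side": cv2.imwrite("pics/sd5.png",cv2.resize(q["image"][120:370,180:480],(720,600)))
goto((.45,.0,.19),1)
```

```text
scene
blue [353. 190.] 581 [ 0.4559 -0.1088  0.0531] [0.4783 0.1081 0.0826] (array([463. ,   1.4]), array([ 10.5, 210.3]), 1.6)
side
blue [350. 216.] 367 [ 0.4558 -0.1042  0.0304] [0.4765 0.1078 0.0848] (array([459.7,   1.8]), array([  4.4, 212.1]), 1.1)
t 23.77 at [ 0.5706 -0.0022  0.2744] [179.98  -0.33   1.13] w -0.001 F [ 0.8 -0.7 -0.8] | shift [-121.    -4.6   83.7] rz 0.0024
```

View pics/sd5.png

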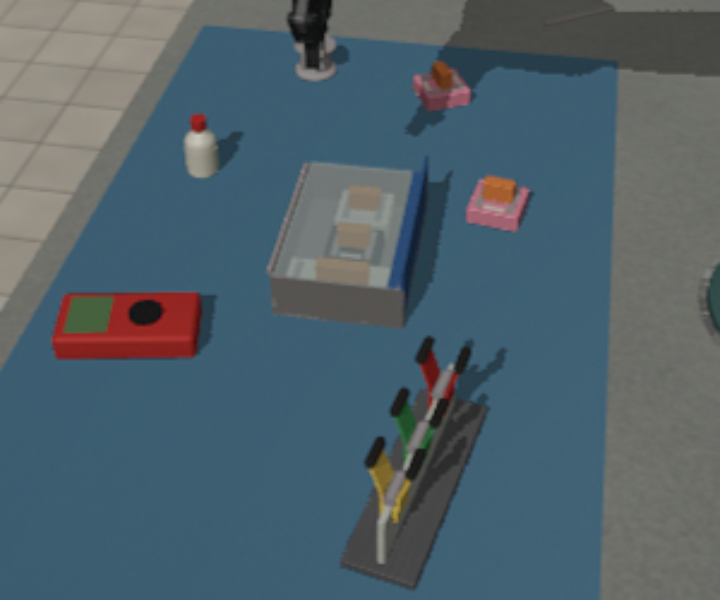

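The lid is shut: clear panel down, lip behind the blue wall. Next I move above the rail and turn the tool so the jaws act across the plate (plate direction ≈79.5°).

Call:
{"api": "step_arm", "payload": {
  "commands": [
    [0.3,[-15,-20,0],[0,0,0]],
    [0.5,[-30,-40,0],[0,0,0]],
    [0.78,[-35,-50,0],[0,0,0]],
    [0.78,[-35,-50,0],[0,0,0]],
    [0.78,[-35,-50,0],[0,0,0]],
    [0.78,[-15,-30,0],[0,0,0]],
    [0.78,[0,-10,0],[0,0,-0.17]],
    [0.78,[0,0,0],[0,0,-0.17]],
    [0.78,[0,0,0],[0,0,-0.17]],
    [0.78,[0,0,0],[0,0,-0.17]],
    [0.78,[0,0,0],[0,0,-0.17]],
    [0.78,[0,0,0],[0,0,-0.17]]
  ],
  "squeeze": 25
}}

```text
time_s: 25.28
eef_pos: [0.3987, 0.2448, 0.269]
eef_rot: [-180.0, 0.0, 59.9]
ft_force: [0.4, -0.4, -0.2]
width: 0.781
```

Call:
{"api": "step_arm", "payload": {
  "commands": [
    [0.78,[0,0,0],[0,0,-0.17]],
    [0.78,[0,0,0],[0,0,-0.17]],
    [0.78,[0,0,0],[0,0,0]],
    [0.78,[0,0,0],[0,0,0]]
  ]
}}

```text
time_s: 25.78
eef_pos: [0.3992, 0.2446, 0.2692]
eef_rot: [-180.0, 0.0, 78.8]
ft_force: [0.4, 0.2, 0.2]
width: 0.782
```

Run:
```python
from h import *
C=[("red",(0,120,50),(5,255,255)),("green",(45,80,40),(85,255,255)),("yellow",(20,120,80),(33,255,255))]
for n in ("scene","side","wrist"):
  q=ctrl.snapshot(n); X=cloud(q); h=cv2.cvtColor(q["image"],cv2.COLOR_BGR2HSV); print(n)
  if n=="wrist": cv2.imwrite("pics/w6.png",q["image"])
  reg=(X[...,0]>.34)&(X[...,0]<.48)&(abs(X[...,1]-.31)<.13)
  m=reg&(X[...,2]>.1)&(X[...,2]<.13)&(h[...,2]<70)
  k,l,st,c=cv2.connectedComponentsWithStats(m.astype(np.uint8))
  for i in range(1,k):
    if st[i,4]>8: P=X[l==i]; print(" bar",c[i].round(),st[i,4],np.median(P,0).round(4),rect(P))
  m=reg&(X[...,2]>.059)&(X[...,2]<.070)&(h[...,1]<60)&(h[...,2]>90)
  P=X[m]; f=np.polyfit(P[:,1],P[:,0],1); print(" plate",len(P),np.polyval(f,[.25,.31,.37]),np.degrees(np.arctan(f[0])))
goto((.399,.2515,.12),79.5)
```

```text
scene
 bar [445. 210.] 42 [0.3836 0.2527 0.114 ] (array([382.8, 251.4]), array([31.8,  8.6]), 83.5)
 bar [432. 214.] 46 [0.4196 0.2462 0.1141] (array([418.2, 245.4]), array([31.8,  8.9]), 75.3)
 bar [463. 227.] 50 [0.3959 0.3188 0.1135] (array([394.6, 319. ]), array([33.4,  8.5]), 74.3)
 bar [451. 231.] 52 [0.4311 0.3145 0.1136] (array([431.6, 313.6]), array([31.6,  9.7]), 78.1)
 bar [481. 242.] 51 [0.4078 0.38   0.1142] (array([407.1, 379.9]), array([30.6,  7.9]), 81.8)
 bar [468. 247.] 53 [0.4433 0.3733 0.1137] (array([442.9, 372. ]), array([30.5, 10.1]), 84.9)
 plate 151 [0.40019869 0.41143335 0.42266802] 10.605507127606957
side
 bar [357. 265.] 45 [0.4147 0.2469 0.1155] (array([414.2, 244.3]), array([33.4,  8.9]), 81.5)
 bar [372. 270.] 47 [0.3793 0.2556 0.1148] (array([379.3, 250.4]), array([34. ,  8.7]), 82.8)
 bar [346. 287.] 57 [0.4273 0.3148 0.1146] (array([428.3, 314.6]), array([29.6, 10.5]), 80.4)
 bar [363. 292.] 59 [0.3918 0.3221 0.1147] (array([391.6, 319.8]), array([31.3,  9.8]), 80.4)
 bar [336. 308.] 55 [0.439  0.3754 0.1155] (array([438.7, 372.9]), array([33.3,  9.7
[... 230 characters left out ...]
, 370.6]), array([32.3,  8.8]), 80.2)
 bar [293.  41.] 448 [0.4047 0.3774 0.1134] (array([404.4, 376.9]), array([32.3,  9.3]), 79.7)
 bar [296. 116.] 381 [0.3939 0.3174 0.1134] (array([393.6, 317.6]), array([32.6,  9.8]), 80.1)
 bar [335. 115.] 371 [0.4286 0.3115 0.1134] (array([428.9, 310.7]), array([32.6,  9.2]), 79.7)
 bar [298. 188.] 286 [0.3812 0.2511 0.1134] (array([380.8, 250.2]), array([32.8,  9.5]), 80.9)
 bar [334. 187.] 287 [0.4164 0.2448 0.1134] (array([416.7, 243.8]), array([31.6,  9. ]), 79.7)
 plate 567 [0.39952035 0.41059389 0.42166744] 10.456788656021212
t 25.93 at [0.3994 0.2445 0.2693] [-179.99    0.     78.95] w 0.781 F [0.7 0.6 0.1] | shift [  6.8  -1.7 149.3] rz -0.0096
```

View pics/w6.png

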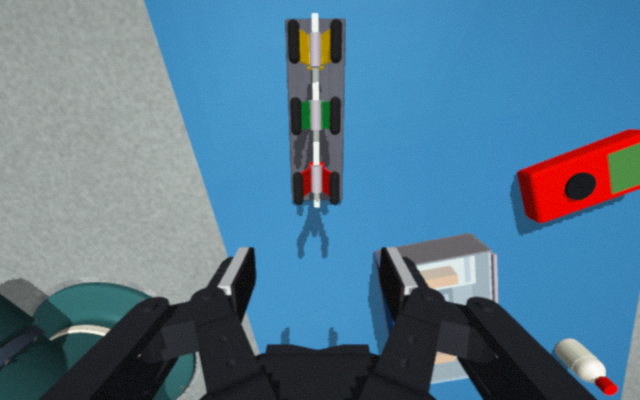

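The clips are in line: red bars at (298,188)/(334,187), green (296,116)/(335,115), yellow (293,41)/(336,41). I descend on red.

Call:
{"api": "step_arm", "payload": {
  "commands": [
    [0.78,[3.5,-1,30],[0,0,-0.01]],
    [0.78,[0,0,40],[0,0,0]],
    [0.78,[0,0,40],[0,0,0]],
    [0.78,[0,0,25],[0,0,0]],
    [0.78,[0,0,12],[0,0,0]],
    [0.78,[0,0,3],[0,0,0]],
    [0.5,[0,0,0],[0,0,0]],
    [0.35,[0,0,0],[0,0,0]],
    [0.2,[0,0,0],[0,0,0]],
    [0.2,[0,0,0],[0,0,0]],
    [0.2,[0,0,0],[0,0,0]]
  ]
}}

```text
time_s: 27.3
eef_pos: [0.4004, 0.2487, 0.1219]
eef_rot: [179.8, -0.1, 79.6]
ft_force: [0.5, -0.9, 12.6]
width: 0.224
```

Run:
```python
from h import *
goto((.399,.248,.119),79.5)
q=ctrl.snapshot("side"); cv2.imwrite("pics/sd7.png",cv2.resize(q["image"][220:370,310:430],(720,600)) if 0 else cv2.resize(q["image"][220:345,300:450],(720,600),interpolation=cv2.INTER_CUBIC))
```

```text
t 27.3 at [0.4004 0.2487 0.1219] [ 1.7981e+02 -1.5000e-01  7.9620e+01] w 0.224 F [ 0.5 -0.9 12.6] | shift [-0.9 -1.2  2.8] rz 0.0021
```

View pics/sd7.png

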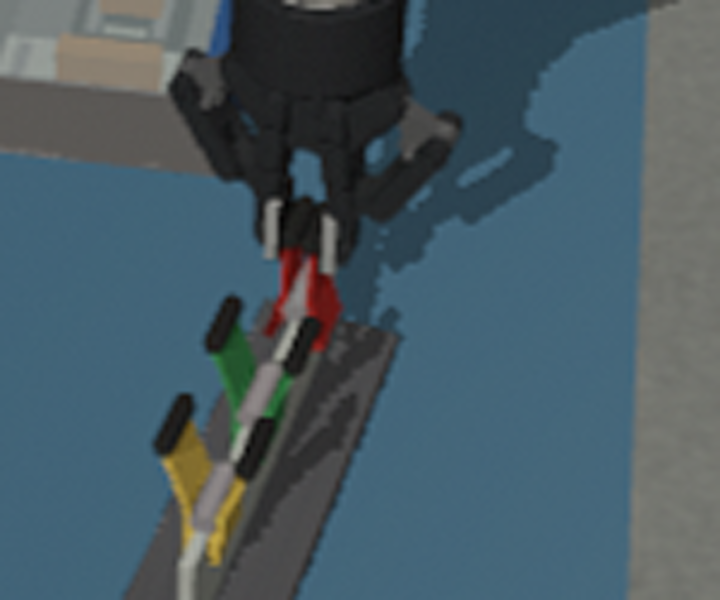

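Red's handles are fully squeezed at crop (305,230), jaws open on the plate. I lift it and carry it to the case edge.

Call:
{"api": "step_arm", "payload": {
  "commands": [
    [0.2,[0,0,-15],[0,0,0]],
    [0.2,[0,0,-25],[0,0,0]],
    [0.2,[0,0,-25],[0,0,-0.1]],
    [0.2,[0,0,-5],[0,0,-0.1]],
    [0.2,[-20,0,0],[0,0,0]],
    [0.2,[-35,5,0],[0,0,0]],
    [0.2,[-45,10,0],[0,0,0]],
    [0.2,[-50,10,0],[0,0,0]],
    [0.2,[-50,10,0],[0,0,0]],
    [0.2,[-50,10,0],[0,0,0]],
    [0.2,[-40,8,0],[0,0,0]],
    [0.2,[-20,4,0],[0,0,0]]
  ]
}}

```text
time_s: 28.85
eef_pos: [0.4623, -0.0627, 0.1905]
eef_rot: [180.0, 0.0, 91.0]
ft_force: [0.1, 0.5, 0.3]
width: 0.222
```

Call:
{"api": "step_arm", "payload": {
  "commands": [
    [0.2,[-3,0,0],[0,0,0]],
    [0.2,[0,0,0],[0,0,0]],
    [0.2,[0,0,0],[0,0,0]]
  ]
}}

```text
time_s: 29.22
eef_pos: [0.4621, -0.063, 0.1896]
eef_rot: [180.0, -0.0, 91.1]
ft_force: [0.0, 0.4, -0.3]
width: 0.226
```

Run:
```python
from h import *
goto((.4625,-.064,.137),91)
for n in ("scene","side","wrist"):
  q=ctrl.snapshot(n)
  for c,P in blobs(q,(0,120,50),(5,255,255),xr=(.4,.52),yr=(-.13,.0),zr=(.08,.25)): print(n,c,len(P),P.min(0).round(4),P.max(0).round(4),P.mean(0).round(4))
  if n=="side": cv2.imwrite("pics/sd8.png",cv2.resize(q["image"][130:280,260:440],(720,600),interpolation=cv2.INTER_CUBIC))
```

```text
t 29.23 at [ 0.4621 -0.063   0.1896] [179.98  -0.    91.14] w 0.226 F [ 0.   0.4 -0.3] | shift [-1.1  0.3 52.6] rz 0.0025
scene [338. 155.] 137 [ 0.4534 -0.0792  0.1193] [ 0.4789 -0.0471  0.1802] [ 0.4679 -0.0608  0.1446]
side [353. 175.] 26 [ 0.4662 -0.079   0.1176] [ 0.4754 -0.0465  0.1798] [ 0.4694 -0.055   0.1468]
side [359. 177.] 36 [ 0.4482 -0.0727  0.1217] [ 0.4584 -0.0473  0.1783] [ 0.4525 -0.0551  0.1436]
wrist [304. 228.] 389 [ 0.4486 -0.0748  0.1177] [ 0.4583 -0.0481  0.181 ] [ 0.4536 -0.0562  0.1406]
wrist [332. 228.] 415 [ 0.4667 -0.0747  0.1171] [ 0.4765 -0.0482  0.1805] [ 0.4712 -0.0562  0.1395]
```

View pics/sd8.png

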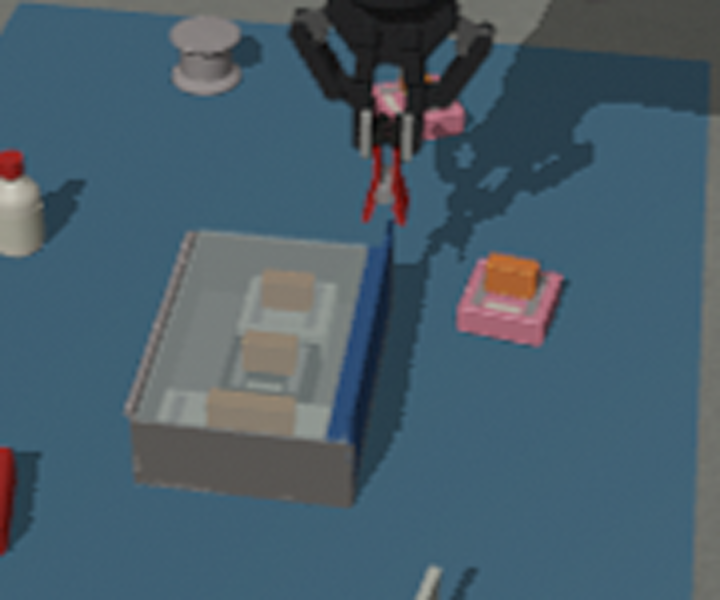

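The clip hangs upright with open jaws (crop 385,200) over the blue edge. I descend.

Call:
{"api": "step_arm", "payload": {
  "commands": [
    [0.2,[-1,0,15],[0,0,0]],
    [0.2,[0,0,15],[0,0,0]],
    [0.2,[0,0,10],[0,0,0]],
    [0.2,[0,0,6],[0,0,0]],
    [0.2,[0,0,3],[0,0,0]],
    [0.2,[0,0,2],[0,0,0]],
    [0.2,[0,0,0],[0,0,0]]
  ]
}}

```text
time_s: 30.25
eef_pos: [0.4623, -0.0648, 0.1385]
eef_rot: [180.0, 0.0, 91.1]
ft_force: [-0.2, 1.1, 0.7]
width: 0.221
```

Call:
{"api": "step_arm", "payload": {
  "commands": [
    [0.2,[0,0,1],[0,0,0]],
    [0.2,[0,0,1],[0,0,0]],
    [0.2,[0,0,1],[0,0,0]],
    [0.2,[0,0,1],[0,0,0]],
    [0.2,[0,0,0],[0,0,0]]
  ]
}}

```text
time_s: 30.88
eef_pos: [0.4633, -0.0649, 0.1366]
eef_rot: [179.8, 0.0, 91.1]
ft_force: [-0.7, 0.6, 17.9]
width: 0.22
```

Call:
{"api": "step_arm", "payload": {
  "commands": [
    [0.26,[0,0,1],[0,0,0]],
    [0.3,[0,0,1],[0,0,0]],
    [0.34,[0,0,1],[0,0,0]],
    [0.38,[0,0,1],[0,0,0]],
    [0.42,[0,0,1],[0,0,0]],
    [0.46,[0,0,1],[0,0,0]],
    [0.5,[0,0,1],[0,0,0]],
    [0.54,[0,0,0.5],[0,0,0]],
    [0.58,[0,0,0],[0,0,0]],
    [0.65,[0,0,0],[0,0,0]],
    [0.72,[0,0,0],[0,0,0]]
  ]
}}

```text
time_s: 32.25
eef_pos: [0.4621, -0.0648, 0.1267]
eef_rot: [-180.0, -0.0, 91.1]
ft_force: [-0.4, 0.6, 0.2]
width: 0.718
```

Run:
```python
from h import *
goto((.4625,-.064,.137),91)
for n in ("scene","side","wrist"):
  q=ctrl.snapshot(n)
  for c,P in blobs(q,(0,120,50),(5,255,255),xr=(.4,.52),yr=(-.13,.0),zr=(.04,.25)): print(n,c,len(P),P.min(0).round(4),P.max(0).round(4),P.mean(0).round(4))
  X=cloud(q); h=cv2.cvtColor(q["image"],cv2.COLOR_BGR2HSV)
  if n=="side": cv2.imwrite("pics/sd9.png",cv2.resize(q["image"][130:280,260:440],(720,600),interpolation=cv2.INTER_CUBIC))
```

```text
t 32.25 at [ 0.4621 -0.0648  0.1267] [-179.98   -0.     91.09] w 0.718 F [-0.4  0.6  0.2] | shift [  0.7   0.4 -10.3] rz 0.0015
scene [339. 169.] 158 [ 0.4404 -0.0797  0.0642] [ 0.4836 -0.049   0.1241] [ 0.4613 -0.0634  0.0976]
side [351. 186.] 28 [ 0.4691 -0.0715  0.0926] [ 0.4793 -0.0513  0.1313] [ 0.4739 -0.0582  0.1091]
wrist [297. 256.] 1094 [ 0.444  -0.0796  0.063 ] [ 0.4593 -0.0506  0.1257] [ 0.4514 -0.0643  0.1012]
wrist [339. 255.] 981 [ 0.4662 -0.0794  0.064 ] [ 0.4812 -0.0503  0.1245] [ 0.474  -0.0639  0.1008]
```

View pics/sd9.png

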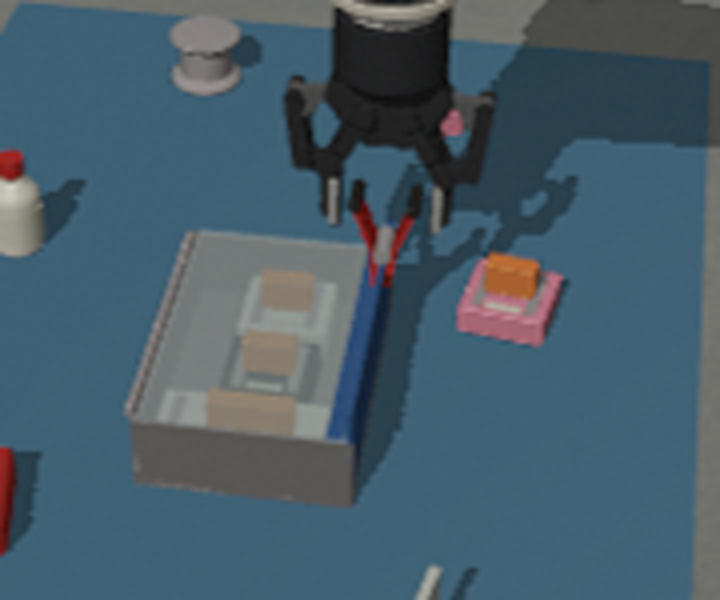

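Red is fully on (crop 385,240): jaw tips at z ≈ 0.063, so the pivot is at about 0.087. Now the green clip.

Call:
{"api": "step_arm", "payload": {
  "commands": [
    [0.78,[0,0,-20],[0,0,0]],
    [0.78,[0,0,-40],[0,0,0]],
    [0.78,[15,0,-40],[0,0,0]],
    [0.78,[35,-4,0],[0,0,0]],
    [0.78,[50,-6,0],[0,0,0]],
    [0.78,[55,-7,0],[0,0,0]],
    [0.78,[55,-7,0],[0,0,0]],
    [0.78,[55,-7,0],[0,0,0]],
    [0.78,[55,-6,0],[0,0,0]],
    [0.78,[40,-5,0],[0,0,0]],
    [0.78,[20,-1,0],[0,0,0.1]],
    [0.78,[0,0,0],[0,0,0.1]]
  ]
}}

```text
time_s: 33.9
eef_pos: [0.4117, 0.3158, 0.2282]
eef_rot: [180.0, -0.0, 79.6]
ft_force: [-0.6, -0.3, -0.1]
width: 0.782
```

Call:
{"api": "step_arm", "payload": {
  "commands": [
    [0.78,[0,0,0],[0,0,0]],
    [0.78,[0,0,0],[0,0,0]]
  ]
}}

```text
time_s: 34.15
eef_pos: [0.4121, 0.3142, 0.2276]
eef_rot: [180.0, -0.0, 79.7]
ft_force: [0.2, 0.6, 0.3]
width: 0.782
```

Run:
```python
from h import *
goto((.4115,.3152,.119),79.5)
q=ctrl.snapshot("wrist"); X=cloud(q); h=cv2.cvtColor(q["image"],cv2.COLOR_BGR2HSV)
m=(X[...,0]>.34)&(X[...,0]<.48)&(abs(X[...,1]-.31)<.13)&(X[...,2]>.1)&(X[...,2]<.13)&(h[...,2]<70)
k,l,st,c=cv2.connectedComponentsWithStats(m.astype(np.uint8))
for i in range(1,k):
    if st[i,4]>30: P=X[l==i]; print(" bar",c[i].round(),st[i,4],np.median(P,0).round(4),rect(P))
```

```text
t 34.15 at [0.4121 0.3142 0.2276] [ 1.7997e+02 -3.0000e-02  7.9740e+01] w 0.782 F [0.2 0.6 0.3] | shift [  0.8  -0.8 108.6] rz 0.0042
 bar [293. 130.] 481 [0.405  0.3781 0.1135] (array([404.8, 377.7]), array([33. ,  9.1]), 77.7)
 bar [339. 130.] 490 [0.4401 0.3716 0.1134] (array([440.3, 371.3]), array([33. ,  9.6]), 78.9)
 bar [295. 203.] 391 [0.3941 0.319  0.1133] (array([393.8, 318.1]), array([33.3,  9.4]), 79.6)
 bar [337. 203.] 391 [0.4289 0.3126 0.1134] (array([429.2, 311.4]), array([32.6,  9.3]), 80.6)
```

Green is unchanged at (0.4115, 0.315). I descend, squeeze and lift.

Call:
{"api": "step_arm", "payload": {
  "commands": [
    [0.78,[1,-1,35],[0,0,0]],
    [0.78,[0,0,35],[0,0,0]],
    [0.78,[0,0,24],[0,0,0]],
    [0.78,[0,0,12],[0,0,0]],
    [0.78,[0,0,2],[0,0,0]],
    [0.5,[0,0,0],[0,0,0]],
    [0.35,[0,0,0],[0,0,0]],
    [0.2,[0,0,0],[0,0,0]],
    [0.2,[0,0,0],[0,0,0]],
    [0.2,[0,0,0],[0,0,0]],
    [0.2,[0,0,0],[0,0,0]]
  ]
}}

```text
time_s: 35.58
eef_pos: [0.4122, 0.3162, 0.1214]
eef_rot: [179.8, -0.2, 79.6]
ft_force: [-0.6, -0.2, 12.4]
width: 0.227
```

Call:
{"api": "step_arm", "payload": {
  "commands": [
    [0.2,[0,0,-15],[0,0,0]],
    [0.2,[0,0,-25],[0,0,0]],
    [0.2,[0,0,-25],[0,0,-0.1]],
    [0.2,[0,0,-5],[0,0,-0.1]],
    [0.2,[-20,0,0],[0,0,0]],
    [0.2,[-35,5,0],[0,0,0]],
    [0.2,[-50,8,0],[0,0,0]],
    [0.2,[-55,9,0],[0,0,0]],
    [0.2,[-55,9,0],[0,0,0]],
    [0.2,[-50,9,0],[0,0,0]],
    [0.2,[-35,5,0],[0,0,0]],
    [0.2,[-10,0,0],[0,0,0]]
  ]
}}

```text
time_s: 37.08
eef_pos: [0.4616, 0.0041, 0.1889]
eef_rot: [-180.0, 0.0, 90.8]
ft_force: [-0.0, -0.6, -0.4]
width: 0.225
```

Run:
```python
from h import *
ctrl.snapshot("scene")
goto((.462,.002,.137),91)
for n in ("side","wrist"):
  q=ctrl.snapshot(n)
  for c,P in blobs(q,(45,80,40),(85,255,255),xr=(.4,.52),yr=(-.1,.1),zr=(.08,.25)): print(n,c,len(P),P.min(0).round(4),P.max(0).round(4),P.mean(0).round(4))
```

```text
t 37.12 at [0.4616 0.0042 0.1889] [-1.7999e+02  2.0000e-02  9.0870e+01] w 0.219 F [ 0.5  0.9 -1. ] | shift [-2.2  0.4 51.9] rz -0.0022
side [349. 189.] 37 [ 0.4642 -0.0032  0.1166] [0.4763 0.0188 0.179 ] [0.4688 0.0135 0.1488]
side [356. 192.] 52 [ 0.447  -0.0077  0.1207] [0.457  0.0197 0.1805] [0.4519 0.0112 0.142 ]
wrist [305. 227.] 483 [ 0.448  -0.0092  0.1138] [0.4579 0.0203 0.1802] [0.4534 0.0124 0.1378]
wrist [333. 227.] 490 [ 0.4657 -0.0056  0.114 ] [0.4774 0.0206 0.1805] [0.4715 0.0127 0.1381]
```

Call:
{"api": "step_arm", "payload": {
  "commands": [
    [0.2,[-2,0,15],[0,0,0]],
    [0.2,[0,0,15],[0,0,0]],
    [0.2,[0,0,10],[0,0,0]],
    [0.2,[0,0,6],[0,0,0]],
    [0.2,[0,0,3],[0,0,0]],
    [0.2,[0,0,2],[0,0,0]],
    [0.2,[0,0,1],[0,0,0]],
    [0.2,[0,0,1],[0,0,0]],
    [0.2,[0,0,1],[0,0,0]],
    [0.2,[0,0,0],[0,0,0]]
  ]
}}

```text
time_s: 38.48
eef_pos: [0.4627, 0.0043, 0.1364]
eef_rot: [179.9, 0.0, 91.1]
ft_force: [-2.0, 0.5, 12.2]
width: 0.228
```

Call:
{"api": "step_arm", "payload": {
  "commands": [
    [0.26,[0,0,1.2],[0,0,0]],
    [0.3,[0,0,1.2],[0,0,0]],
    [0.34,[0,0,1],[0,0,0]],
    [0.38,[0,0,1],[0,0,0]],
    [0.42,[0,0,1],[0,0,0]],
    [0.46,[0,0,1],[0,0,0]],
    [0.5,[0,0,1],[0,0,0]],
    [0.54,[0,0,0.5],[0,0,0]],
    [0.58,[0,0,0],[0,0,0]],
    [0.65,[0,0,0],[0,0,0]],
    [0.72,[0,0,0],[0,0,0]],
    [0.78,[0,0,-20],[0,0,0]]
  ]
}}

```text
time_s: 39.98
eef_pos: [0.4615, 0.0045, 0.1465]
eef_rot: [-179.9, -0.0, 91.1]
ft_force: [0.4, -0.6, 0.5]
width: 0.776
```

Call:
{"api": "step_arm", "payload": {
  "commands": [
    [0.78,[0,0,-40],[0,0,0]],
    [0.78,[15,0,-40],[0,0,0]],
    [0.78,[35,-4,0],[0,0,0]],
    [0.78,[50,-5,0],[0,0,0]],
    [0.78,[55,-5,0],[0,0,0]],
    [0.78,[55,-5,0],[0,0,0]],
    [0.78,[55,-5,0],[0,0,0]],
    [0.78,[50,-5,0],[0,0,0]],
    [0.78,[35,-2,0],[0,0,0.1]],
    [0.78,[20,0,0],[0,0,0.1]],
    [0.78,[0,0,0],[0,0,0]],
    [0.78,[0,0,0],[0,0,0]]
  ]
}}

```text
time_s: 41.48
eef_pos: [0.4262, 0.3732, 0.2277]
eef_rot: [180.0, -0.0, 79.7]
ft_force: [-0.4, -0.9, -0.3]
width: 0.777
```

Run:
```python
from h import *
goto((.4227,.3755,.119),79.5)
q=ctrl.snapshot("wrist"); X=cloud(q); h=cv2.cvtColor(q["image"],cv2.COLOR_BGR2HSV)
m=(X[...,0]>.34)&(X[...,0]<.48)&(abs(X[...,1]-.31)<.13)&(X[...,2]>.1)&(X[...,2]<.13)&(h[...,2]<70)
k,l,st,c=cv2.connectedComponentsWithStats(m.astype(np.uint8))
for i in range(1,k):
    if st[i,4]>30: P=X[l==i]; print(" bar",c[i].round(),st[i,4],np.median(P,0).round(4),rect(P))
for n in ("scene","side"):
  q=ctrl.snapshot(n)
  for c,P in blobs(q,(45,80,40),(85,255,255),xr=(.4,.52),yr=(-.1,.1),zr=(.05,.25)): print(n,c,len(P),P.min(0).round(4),P.max(0).round(4),P.mean(0).round(4))
  for c,P in blobs(q,(0,120,50),(5,255,255),xr=(.4,.52),yr=(-.13,.0),zr=(.05,.25)): print(n,c,len(P),P.min(0).round(4),P.max(0).round(4),P.mean(0).round(4))
```

```text
t 41.48 at [0.4262 0.3732 0.2277] [ 1.7998e+02 -1.0000e-02  7.9730e+01] w 0.777 F [-0.4 -0.9 -0.3] | shift [  1.6  -3.9 108.7] rz 0.004
 bar [292. 202.] 360 [0.4054 0.3788 0.1135] (array([405.3, 378.1]), array([32.2,  8.6]), 78.6)
 bar [334. 202.] 384 [0.4403 0.3723 0.1133] (array([440.4, 371.2]), array([33.2,  9.4]), 78.3)
scene [354. 180.] 208 [ 0.4429 -0.0115  0.0632] [0.4886 0.0191 0.127 ] [0.462  0.0055 0.0969]
scene [338. 168.] 162 [ 0.4435 -0.0798  0.0647] [ 0.4842 -0.0489  0.1241] [ 0.4613 -0.0641  0.0982]
```

Green is on, with the same heights as red. Now yellow.

Call:
{"api": "step_arm", "payload": {
  "commands": [
    [0.78,[1.5,-3.5,35],[0,0,0]],
    [0.78,[0,0,35],[0,0,0]],
    [0.78,[0,0,24],[0,0,0]],
    [0.78,[0,0,12],[0,0,0]],
    [0.78,[0,0,2],[0,0,0]],
    [0.5,[0,0,0],[0,0,0]],
    [0.35,[0,0,0],[0,0,0]],
    [0.2,[0,0,0],[0,0,0]],
    [0.2,[0,0,0],[0,0,0]],
    [0.2,[0,0,0],[0,0,0]],
    [0.2,[0,0,0],[0,0,0]]
  ]
}}

```text
time_s: 43.0
eef_pos: [0.4239, 0.3766, 0.1216]
eef_rot: [179.8, -0.2, 79.6]
ft_force: [-0.3, -0.9, 12.2]
width: 0.226
```

Call:
{"api": "step_arm", "payload": {
  "commands": [
    [0.2,[0,0,-15],[0,0,0]],
    [0.2,[0,0,-25],[0,0,0]],
    [0.2,[0,0,-25],[0,0,-0.1]],
    [0.2,[0,0,-5],[0,0,-0.1]],
    [0.2,[-20,0,0],[0,0,0]],
    [0.2,[-35,5,0],[0,0,0]],
    [0.2,[-50,6,0],[0,0,0]],
    [0.2,[-55,7,0],[0,0,0]],
    [0.2,[-55,7,0],[0,0,0]],
    [0.2,[-50,6,0],[0,0,0]],
    [0.2,[-30,3,0],[0,0,0]],
    [0.2,[-10,0,0],[0,0,0]]
  ]
}}

```text
time_s: 44.5
eef_pos: [0.4623, 0.0695, 0.189]
eef_rot: [180.0, 0.0, 90.9]
ft_force: [0.2, 0.1, -0.9]
width: 0.224
```

Run:
```python
from h import *
ctrl.snapshot("scene")
goto((.461,.0685,.137),91)
for n in ("side","wrist"):
  q=ctrl.snapshot(n)
  for c,P in blobs(q,(18,100,60),(35,255,255),xr=(.4,.52),yr=(0,.15),zr=(.08,.25)): print(n,c,len(P),P.min(0).round(4),P.max(0).round(4),P.mean(0).round(4))
```

```text
t 44.55 at [0.4624 0.0696 0.189 ] [1.80e+02 2.00e-02 9.09e+01] w 0.219 F [-0.4  0.8 -0.6] | shift [-1.1 -1.4 52. ] rz -0.0017
side [345. 205.] 41 [0.4655 0.0172 0.1168] [0.4787 0.088  0.183 ] [0.4697 0.0737 0.1456]
side [352. 208.] 65 [0.4469 0.0517 0.1156] [0.4599 0.0854 0.1827] [0.4525 0.0744 0.1392]
wrist [304. 227.] 497 [0.4487 0.0585 0.1148] [0.4587 0.0856 0.1797] [0.4539 0.0772 0.1373]
wrist [332. 227.] 491 [0.4664 0.0595 0.1157] [0.4775 0.0855 0.1805] [0.4717 0.0778 0.1385]
```

Call:
{"api": "step_arm", "payload": {
  "commands": [
    [0.2,[-1,-1.5,15],[0,0,0]],
    [0.2,[0,0,15],[0,0,0]],
    [0.2,[0,0,10],[0,0,0]],
    [0.2,[0,0,6],[0,0,0]],
    [0.2,[0,0,3],[0,0,0]],
    [0.2,[0,0,2],[0,0,0]],
    [0.2,[0,0,1],[0,0,0]],
    [0.2,[0,0,1],[0,0,0]],
    [0.2,[0,0,1],[0,0,0]],
    [0.2,[0,0,0],[0,0,0]]
  ]
}}

```text
time_s: 45.9
eef_pos: [0.4619, 0.0705, 0.1366]
eef_rot: [179.9, -0.0, 91.1]
ft_force: [-2.8, -0.6, 13.4]
width: 0.228
```

Call:
{"api": "step_arm", "payload": {
  "commands": [
    [0.26,[0,0,1.2],[0,0,0]],
    [0.3,[0,0,1.2],[0,0,0]],
    [0.34,[0,0,1],[0,0,0]],
    [0.38,[0,0,1],[0,0,0]],
    [0.42,[0,0,1],[0,0,0]],
    [0.46,[0,0,1],[0,0,0]],
    [0.5,[0,0,1],[0,0,0]],
    [0.54,[0,0,0.5],[0,0,0]],
    [0.58,[0,0,0],[0,0,0]],
    [0.65,[0,0,0],[0,0,0]],
    [0.72,[0,0,0],[0,0,0]],
    [0.78,[0,0,-20],[0,0,0]]
  ]
}}

```text
time_s: 47.4
eef_pos: [0.4606, 0.0704, 0.1466]
eef_rot: [-179.9, 0.0, 91.1]
ft_force: [0.2, 0.3, 0.3]
width: 0.781
```

Call:
{"api": "step_arm", "payload": {
  "commands": [
    [0.78,[0,0,-40],[0,0,0]],
    [0.78,[15,0,-40],[0,0,0]],
    [0.78,[35,-4,-20],[0,0,0]],
    [0.78,[50,-5,0],[0,0,0]],
    [0.78,[50,-5,0],[0,0,0]],
    [0.78,[50,-5,0],[0,0,0]],
    [0.78,[20,0,0],[0,0,0]],
    [0.78,[0,0,0],[0,0,0]],
    [0.78,[0,0,0],[0,0,0]]
  ]
}}

```text
time_s: 48.52
eef_pos: [0.4383, 0.2893, 0.2475]
eef_rot: [180.0, 0.0, 91.1]
ft_force: [-0.2, -0.4, -0.4]
width: 0.778
```

Run:
```python
from h import *
C=[("red",(0,120,50),(5,255,255)),("green",(45,80,40),(85,255,255)),("yellow",(18,100,60),(35,255,255))]
for n in ("scene","side"):
  q=ctrl.snapshot(n)
  for nm,lo,hi in C:
    for c,P in blobs(q,lo,hi,xr=(.4,.52),yr=(-.13,.13),zr=(.04,.25)): print(n,nm,c,len(P),P.min(0).round(4),P.max(0).round(4),P.mean(0).round(4))
  for c,P in blobs(q,(5,60,100),(17,255,255),xr=(.46,.6),yr=(-.13,.13)): print(n,"blk",c,len(P),top(P)[1].round(4),rect(top(P)[0]))
  X=cloud(q); h=cv2.cvtColor(q["image"],cv2.COLOR_BGR2HSV)
  m=(abs(X[...,0]-.463)<.05)&(abs(X[...,1])<.12)&(X[...,2]>.115)&(X[...,2]<.15)&(h[...,2]<70)
  k,l,st,cc=cv2.connectedComponentsWithStats(m.astype(np.uint8))
  for i in range(1,k):
    if st[i,4]>8: print(n," bar",np.median(X[l==i],0).round(4),rect(X[l==i]))
  if n=="scene": cv2.imwrite("pics/sc10.png",cv2.resize(q["image"][130:280,240:440],(800,600),interpolation=cv2.INTER_CUBIC))
print(ctrl.get_obs()["time_s"])
```

```text
scene red [338. 168.] 161 [ 0.4415 -0.0813  0.0648] [ 0.4884 -0.049   0.126 ] [ 0.4616 -0.0641  0.0983]
scene green [354. 180.] 206 [ 0.4415 -0.0131  0.0634] [0.4882 0.0211 0.1263] [0.4617 0.005  0.0969]
scene yellow [370. 191.] 228 [0.4394 0.0553 0.0619] [0.4852 0.0857 0.1272] [0.461  0.0711 0.0972]
scene  bar [ 0.4447 -0.0655  0.1273] (array([445.1, -63.6]), array([35.5,  6.6]), 89.4)
scene  bar [ 0.4854 -0.0622  0.1283] (array([485., -63.]), array([ 8.1, 29.2]), 1.6)
scene  bar [0.4444 0.006  0.1286] (array([443.6,   5.9]), array([ 9. , 31.9]), 3.0)
scene  bar [0.4844 0.0079 0.1284] (array([483. ,   5.9]), array([10.4, 31.3]), 0.2)
scene  bar [0.4436 0.0712 0.1291] (array([440.7,  70.8]), array([13.8, 30.7]), 6.0)
scene  bar [0.4833 0.0712 0.1285] (array([482.7,  71.7]), array([ 9.3, 29.8]), 4.8)
side yellow [345. 221.] 42 [0.4643 0.0103 0.0562] [0.4897 0.0854 0.1137] [0.47   0.0748 0.0947]
side yellow [351. 225.] 44 [0.4451 0.0309 0.062 ] [0.4573 0.0872 0.1119] [0.4521 0.0777 0.0866]
48.625
```

View pics/sc10.png

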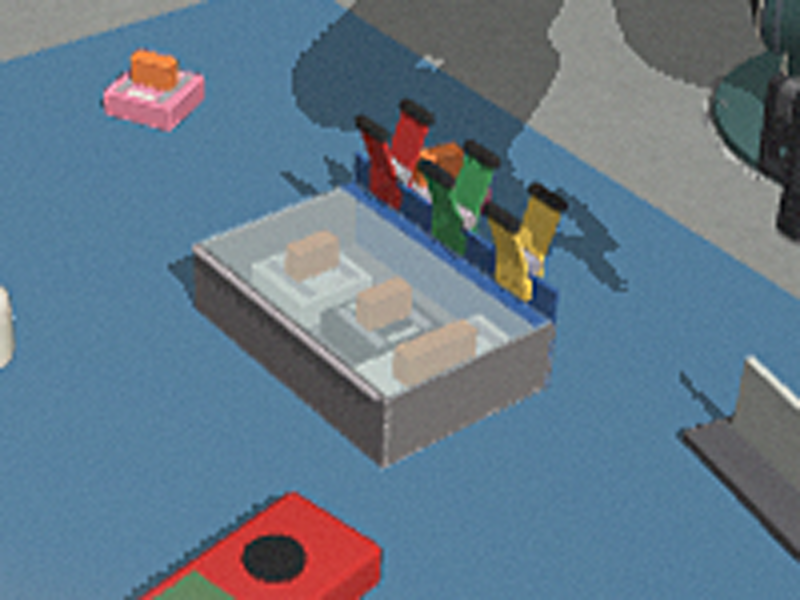

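All three clips stand upright on the front edge at crop (395,150), (465,195) and (525,240). Seen through the shut lid, the modules are flat. The bar spacing reads about 40 mm where I expected 36, so I cross-check from the side view along with the lid plane.

Run:
```python
from h import *
q=ctrl.snapshot("side"); X=cloud(q); h=cv2.cvtColor(q["image"],cv2.COLOR_BGR2HSV)
m=(abs(X[...,0]-.463)<.05)&(abs(X[...,1])<.12)&(X[...,2]>.118)&(X[...,2]<.15)
k,l,st,cc=cv2.connectedComponentsWithStats(m.astype(np.uint8))
for i in range(1,k):
    if st[i,4]>8: P=X[l==i]; print("bar",cc[i].round(),np.median(P,0).round(4),rect(P),np.median(h[l==i],0))
for n,s in (("side",q),("scene",ctrl.snapshot("scene"))):
    X=cloud(s)
    m=(X[...,0]>.475)&(X[...,0]<.595)&(abs(X[...,1])<.1)&(X[...,2]>.03)&(X[...,2]<.09)
    P=X[m]; print(n,"lid z by x",[(a,np.median(P[abs(P[:,0]-a)<.006][:,2]).round(4)) for a in (.48,.49,.5,.58,.59)])
    m=(abs(X[...,0]-.463)<.02)&(abs(X[...,1]-.035)<.012)&(X[...,2]>.074)&(X[...,2]<.088)
    print(" edge between clips x",np.percentile(X[m][:,0],[5,50,95]).round(4),m.sum(),"z",X[m][:,2].max())
cv2.imwrite("pics/sd11.png",cv2.resize(q["image"][160:260,290:410],(720,600),interpolation=cv2.INTER_CUBIC))
```

```text
side lid z by x [(0.48, np.float64(0.0574)), (0.49, np.float64(0.0571)), (0.5, np.float64(0.0567)), (0.58, np.float64(0.0568)), (0.59, np.float64(0.0571))]Traceback (most recent call last):
  File "<stdin>", line 12, in <module>
    return _quantile_unchecked(
        a, q, axis, out, overwrite_input, method, keepdims, weights)
    return _ureduce(a,
                    func=_quantile_ureduce_func,
    ...<5 lines>...
                    overwrite_input=overwrite_input,
                    method=method)
    r = func(a, **kwargs)
    result = _quantile(arr,
                       quantiles=q,
    ...<2 lines>...
                       out=out,
                       weights=wgt)
    slices_having_nans = np.isnan(arr[-1, ...])
                                  ~~~^^^^^^^^^
IndexError: index -1 is out of bounds for axis 0 with size 0
```

Call:
{"api": "step_arm", "payload": {
  "commands": [
    [0.78,[-25,0,-30],[0,0,0]],
    [0.78,[-50,0,-20],[0,0,0]],
    [0.78,[-55,0,0],[0,0,0]],
    [0.78,[-55,0,0],[0,0,0]],
    [0.78,[-55,0,0],[0,0,0]],
    [0.78,[-55,0,0],[0,0,0]],
    [0.78,[-55,0,0],[0,0,0]],
    [0.78,[-55,0,0],[0,0,0]],
    [0.78,[-50,0,0],[0,0,0]],
    [0.78,[-25,0,0],[0,0,0]],
    [0.78,[0,0,0],[0,0,0]],
    [0.78,[0,0,0],[0,0,0]]
  ]
}}

```text
time_s: 50.22
eef_pos: [0.447, -0.1896, 0.2971]
eef_rot: [180.0, -0.0, 91.1]
ft_force: [-0.0, -0.1, -0.0]
width: 0.78
```

Run:
```python
from h import *
q=ctrl.snapshot("side"); X=cloud(q); h=cv2.cvtColor(q["image"],cv2.COLOR_BGR2HSV)
m=(abs(X[...,0]-.463)<.05)&(abs(X[...,1])<.12)&(X[...,2]>.118)&(X[...,2]<.15)&(h[...,2]<90)
k,l,st,cc=cv2.connectedComponentsWithStats(m.astype(np.uint8))
for i in range(1,k):
    if st[i,4]>8: P=X[l==i]; print("bar",cc[i].round(),np.median(P,0).round(4),rect(P))
cv2.imwrite("pics/sd11.png",cv2.resize(q["image"][160:260,290:410],(720,600),interpolation=cv2.INTER_CUBIC))
```

```text
bar [349. 179.] [ 0.4804 -0.0629  0.1293] (array([480.7, -61.9]), array([ 9.7, 27.6]), 0.2)
bar [364. 180.] [ 0.441  -0.0602  0.1301] (array([441. , -64.9]), array([ 8.8, 33.1]), 0.3)
bar [345. 194.] [0.4795 0.0093 0.1294] (array([480.1,   6.6]), array([ 9.7, 30.2]), 0.5)
bar [360. 195.] [0.4401 0.0085 0.1301] (array([440.6,   3.8]), array([ 7.9, 29.1]), 7.6)
bar [341. 209.] [0.4793 0.0742 0.1299] (array([479.3,  73.9]), array([ 9.2, 26.1]), 1.1)
bar [357. 211.] [0.439  0.0717 0.1303] (array([439.6,  69.2]), array([ 9.8, 32.1]), 2.0)
```

View pics/sd11.png

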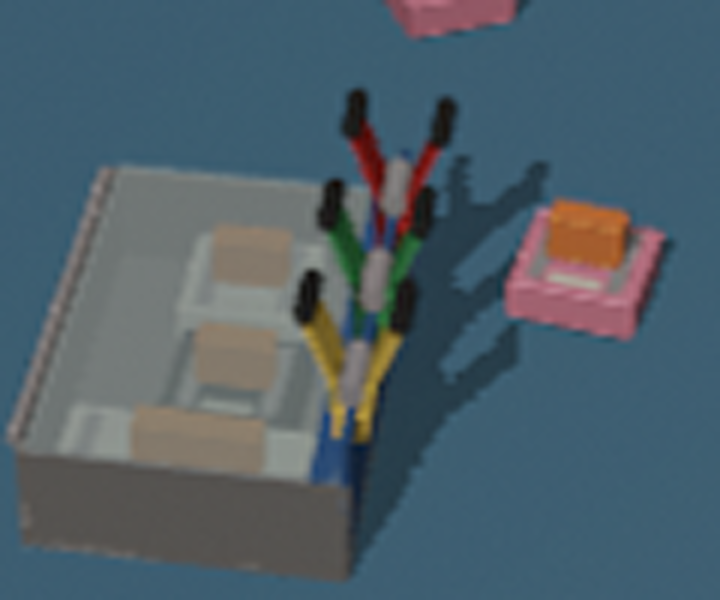

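The scene view shows the inner jaws in front of the lip on the hinge side, down to z ≈ 0.062. The clips therefore straddle both walls. The lid is level and the arm is clear, so I hand in.

```bash
python3 -c "
from rig import ctrl
print(ctrl.close_job())"
```

```text
the job is handed in; nothing more can be done
None
```

I packed the three modules that were there, shut the lid, moved all three clips onto the front edge, and handed the job in at about 50 s. No verdict was reported.

- **Modules:** white small, black small and white long lie flat in the case, one per column. There was no black long module. Block tops read 0.052 m before the lid went down, where 0.050 m is expected.
- **Lid:** its surface reads z ≈ 0.057 m and is level across its depth.
- **Clips:** red, green and yellow stand upright at y ≈ −0.064, 0.005 and 0.071 m. Jaw tips are at z ≈ 0.063 m, so the pivots sit about 6–7 mm above the edge, which is fully on. Pivot x averages about 0.462 m, matching the measured middle of the double edge.
- **Left alone:** I did not touch the meter, reel, flux bottle or either pink look-alike. I did not measure their positions again at the end.

**One disagreement:** the handle bars measured about 40 mm apart on the case, against about 36 mm on the rail, in both cameras and for all three clips. That suggests the jaws close slightly tighter than on the rail plate. The last scene picture shows the inner jaws on the hinge side of the lip, so I took them as clamping wall and lip together. I could not measure the clamping force directly.

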